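Lay the wet roof on the model hall with a spatula

TASK

The little roof drying on the two battens has just been sprayed and is still wet, so nothing but the spatula's blade may touch it: slide the blade under it between the battens, carry it level, and set it down gently, without dropping it, on the six piers of the open hall in the town model, centred and square so that it overhangs the piers evenly. Draw the blade out, then lay the spatula back on its rest as you found it: blade flat on the board, end of the handle in the notch. Do not bump the model or disturb the things lying around.

Things in the scene. Friction and masses are not known exactly. Their poses are not given: they have to be found in the camera images.
- roof: Loose white-painted board 84 mm (x) by 104 mm (y), 4 mm thick, with six square skylights 4 mm high on top (8 mm overall); about 30 g; the same when turned half round. At the start it lies on the battens. Origin: centre of its flat underside, z up. Wet: only the blade may touch it, and it must not tilt by more than 15 degrees.
- drying_battens: Fixed: card sheet 180 x 170 x 3 mm with two wooden battens, each 110 mm long (x), 12 mm wide, centred at y = -41 and +41 mm: clear gap 70 mm, tops 33 mm above the table. The gap is open at both ends, the near one at -x. Origin: on the table under the sheet's centre. The roof lies across them, centred to 6 mm, its x along the battens to 5 degrees.
- spatula: Loose, 120 g, 260 mm long: flat steel blade, x -55 to +55 mm, 46 mm wide (y), 2 mm thick; thin neck rising from its rear end (x = -52) to x = -82, z = 42 mm; wooden handle parallel to the blade, 20 mm wide (y), 18 mm high, x -85 to -205 mm, axis at z = 42 mm, gripped from above across its width. Origin: centre of the blade's underside; x towards the blade's tip, z up.
- spatula_grip (a point): A good place to grip the spatula: on the handle's axis, 125 mm behind the blade's centre (spatula frame -125, 0, 42 mm). Axes as the spatula's.
- spatula_rest: Fixed plywood board 6 mm thick, 72 mm wide, x -215 to +80 mm, with a block at x -202 to -178 mm whose notch, open above, is 28 mm wide: floor 39 mm, cheeks 51 mm above the table. The spatula lies with blade on the board (its origin 6 mm above this one, within 10 mm along x), end of handle in the notch. Origin: on the table under the blade's centre; x as the spatula's.
- town_model: Fixed architectural town model: a board 340 (x) x 280 (y) x 12 mm, the hall on its near (-x) part, grey house blocks up to 50 mm above the table along both sides (beyond |y| = 90 mm), and a hill of card layers, up to 64 mm above the table, on its far half (x > 0). Origin: centre of the board's underside.
- hall: Fixed on the town model's board: white open hall, plinth 100 x 120 x 4 mm, six white piers 6 x 6 mm, 36 mm high, in two rows along x: x = -30, 0, +30 mm, y = -40 and +40 mm. The way between the rows is 74 mm wide, open at both ends; only stalls 7 mm high stand on its floor. Origin: centre of the plinth's underside, 12 mm above the table; axes as the town model's.
- hall_seat (a point): The place of the roof's origin on the hall: the middle of the six pier tops, 52 mm above the table; axes as the hall's. The roof lies with its 84 mm side along the hall's x and its 104 mm side along y, and then overhangs the piers by 9 mm all round.
- glue_bottle: Bystander: upright white bottle, 48 mm across, 120 mm high. Origin: centre of its underside.
- spare_house: Bystander: small loose grey house block, 52 x 34 mm, 36 mm high. Origin: centre of its underside.
- steel_square: Bystander: small steel try square lying flat, 100 x 70 mm, up to 10 mm high. Origin: on its underside at the corner.
- pin_pot: Bystander: small grey pot of wooden pins, 60 mm across, about 75 mm high. Origin: centre of its underside.
Mind the look-alikes: they are no part of the job. What is shaped like the roof but orange or pink is not meant.

How it is judged:
By the outcome, as a careful person would: the job done as asked, in the order asked, and still so for the second after the job is handed in, with the robot touching nothing.
It also fails if it takes over 72 s, if anything falls off the work surface, if the arm or the gripper's body presses on something with over 40 N, if the wrist force passes 120 N, or if a joint passes its speed limit or range.

ROBOT

A 6-joint arm with a two-finger parallel gripper is mounted at the origin on the work surface. World frame = base frame: x ahead of the robot, y to its left, z up, the work surface at z = 0. Lengths are in m, angles in rad, forces in N, time in s.
With the tool pointing down it reaches from about 0.35 to 0.85 m from the base axis. Payload 8.1 kg.
Tool frame: the origin (TCP) lies at the very end of the fingers, on their centre line; the grasp point (between the pads) lies 19 mm behind it; z points along the fingers, y is the direction in which the jaws open and shut (so a half turn about z gives the same grasp; the last joint's range is limited). The gripper opens to 93 mm and grips with 3 to 60 N. Pads are 15 mm wide; open, the fingers measure 128 mm over their backs; the gripper's body (75 mm by 188 mm) begins 65 mm behind the grasp point.
Start: joints at [1.238, 0.13, 1.488, -0, 1.523, -0.085], TCP at [0.147, 0.582, 0.191] pointing down, gripper open.
Joint ranges: [-2.96, 2.96], [-0.89, 2.26], [0.02, 2.5], [-1.34, 4.48], [0, 2.73], [-2.66, 2.66]. Speed limits (rad/s): [2.39, 2.39, 2.79, 3.14, 3.14, 3.14].

INTERFACE

Orientations are given as a rotation vector (axis times angle).
In Python, from plant import * gives the robot as it stands.
- The arm moves only by the tool apply_moves, never from a script. Its argument "commands" is one flat list of numbers, 7 for each row, row after row: the shift along the world's x, y, z in cm, then the turn, a rotation vector about the world's x, y, z in rad, then the finger opening in cm, from 0 to 9.3. A call has 1 to 8 rows; each row shifts and turns the pose as measured when the row begins; what a row does not reach is not made up. A row lasts 1/8 s, in which the tool goes at most 62.5 mm and 10.7 degrees, less where a joint would pass 70% of its speed; a pose out of reach is approached as far as the arm can. A call with a gripper value outside its range is refused whole. The fingers move at their own pace and stop on an object; "squeeze" is the grip in N (left out, the last holds). Time passes only in rows, so rows that do not move let the fingers close. It gives the time, the measured TCP pose, the force and the opening at its end, in the units of the state.
- read_state(): the state, without advancing time (a new reading comes with each control period).
- read_camera(name): name is "scene" or "top" or "wrist"; returns (picture, depth): 420x560x3 uint8, blue, green, red; 420x560 float32, m along the optical axis (not along the pixel's ray), 0 where there is no reading.
- camera_model(name): a dict with "intrinsics" (3x3 intrinsics, pixels), "R" (3x3) and "t" (3): a world point X has camera coordinates R X + t. Camera axes: x right, y down, z forward; pixel columns grow to the right and rows downward; lengths in m; the calibration is good to about 2 mm. A picture is of the moment at which its call begins: read the wrist's pose just before it. camera_model takes no time and is no camera call; for the wrist camera it gives the pose at the moment of the call.
- close_job(): hands the job in, once; it reports no verdict.
Trained networks look in the newest picture that a camera, given by its name, has taken for a name from the list of things; names that differ only in an ending like _2 or _b are one class to them, and where a whole thing is asked for, a point or a joint stands for the part that bears it (a point fixed in the world has none). Each returns a list of dicts, best first, with "conf" (0 to 1); they miss things now and then, are a little off and sometimes report something else, mostly with a low value. They report only what shows in the picture. A call takes as long as a camera call. They do not tell look-alikes from the thing itself.
- find_in(query, camera): "point" ([x, y, z] in m, in the coordinates of the camera as it stood for that picture, good to about 4 mm: the middle of the surface that is visible of it).
- cut_out(query, camera): "mask" (420x560 bool, what is visible of it).
- spot_point(query, camera): "point" ([x, y, z] in m, in the coordinates of the camera as it stood for that picture, good to about 4 mm: a listed point, or the origin of a listed thing).
The state is a dict: "t": time; "q": joint angles; "dq": joint speeds; "joint_torque": joint torques, N m; "tool_pos": TCP position; "orientation": TCP orientation; "force": force on the tool from outside, world axes, zero at the start; "wrist_torque": the same for the moment, N m; "opening": finger opening in m.
Only numpy, scipy, OpenCV 4.12 (cv2) and the standard library are available. Lean on these libraries where they do the work, as an engineer would, in place of code of your own. Each camera call takes 0.05 s, during which the arm holds its last target. There are 200 camera calls.

## Working session

There is one attempt and no reset: what is moved stays moved. The work goes in short steps, Python scripts to look and compute and a tool call to move; the robot and the scene stay as the last step left them, time stands still between calls to the robot, and variables do not carry over. Pictures are saved under pics/ and viewed, about 8 in all and at most 12, crops included, and the job is handed in when it is done.

Besides the shell and the picture viewer there is one more tool, called after "Request:" as a command line: name --argument value ..., lists and objects as JSON in quotes. apply_moves: Moves the arm, as the interface text tells. Its arguments: {"type":"object","properties":{"commands":{"type":"array"},"squeeze":{"type":"number"}},"required":["commands"]}

```bash
mkdir -p pics; cat > h.py <<'E'
from plant import *
import numpy as np, cv2
from scipy.spatial.transform import Rotation as Ro
def cam(n):
    m=camera_model(n); p,d=read_camera(n); return p,d,m
def w(m,pt): return np.array(m["R"]).T@(np.array(pt)-np.array(m["t"]))
def cloud(d,m):
    K=np.array(m["intrinsics"]); v,u=np.mgrid[:420,:560]
    X=np.stack([(u-K[0,2])/K[0,0]*d,(v-K[1,2])/K[1,1]*d,d],-1)
    return (X-np.array(m["t"]))@np.array(m["R"])
def proj(m,X):
    c=np.array(m["R"])@np.array(X)+np.array(m["t"]); p=np.array(m["intrinsics"])@c; return p[:2]/p[2]
E
cat > a.py <<'E'
from h import *
np.set_printoptions(precision=4,suppress=True)
for n in ["top","scene"]:
    p,d,m=cam(n); cv2.imwrite(f"pics/{n}0.png",p)
    np.savez(f"{n}0.npz",p=p,d=d,C=cloud(d,m))
    for q in ["roof","drying_battens","spatula","spatula_grip","spatula_rest","town_model","hall","hall_seat","glue_bottle","spare_house","steel_square","pin_pot"]:
        print(n,q,[(w(m,r["point"]).round(4).tolist(),round(r["conf"],2)) for r in spot_point(q,n)[:4]])
print(read_state())
E
python3 a.py
```

```text
top roof [([0.2898, -0.2434, 0.0022], 0.95), ([0.4157, -0.4582, 0.0025], 0.8), ([0.5861, -0.3073, 0.0316], 0.65), ([0.7689, -0.3311, 0.0003], 0.65)]
top drying_battens [([0.5835, -0.3007, -0.002], 0.7)]
top spatula [([0.5956, 0.2889, 0.0027], 0.67), ([0.3978, 0.0851, 0.0003], 0.38)]
top spatula_grip [([0.4685, 0.3058, 0.0469], 0.8), ([0.5908, 0.2903, 0.0018], 0.57)]
top spatula_rest [([0.592, 0.2914, 0.0031], 0.86)]
top town_model [([0.4697, 0.3064, 0.0495], 0.44)]
top hall [([0.6437, -0.012, 0.0119], 0.89)]
top hall_seat [([0.6377, -0.0091, 0.0507], 0.82)]
top glue_bottle [([0.5609, 0.4968, 0.0028], 0.63)]
top spare_house [([0.408, -0.0819, 0.0021], 0.71), ([0.5935, 0.2913, 0.0067], 0.45), ([0.6393, -0.0105, 0.0538], 0.26)]
top steel_square [([0.4006, 0.0837, 0.0], 0.76)]
top pin_pot [([0.5507, -0.5253, -0.0021], 0.73), ([0.5849, -0.305, 0.0323], 0.31)]
scene roof [([0.4106, -0.4592, -0.0006], 0.96), ([0.2893, -0.2504, 0.0002], 0.89), ([0.7737, -0.329, 0.0019], 0.85), ([0.5843, -0.3093, 0.0334], 0.75)]
scene drying_battens [([0.585, -0.3059, 0.0019], 0.59)]
scene spatula [([0.5951, 
[... 348 characters left out ...]
scene glue_bottle [([0.5608, 0.4879, -0.002], 0.88)]
scene spare_house [([0.4061, -0.0893, 0.0077], 0.61)]
scene steel_square [([0.3957, 0.0801, 0.0027], 0.54), ([0.4664, 0.3036, 0.052], 0.36)]
scene pin_pot [([0.5482, -0.5279, 0.0031], 0.75)]
{'t': 1.3, 'q': array([ 1.2376,  0.1304,  1.4882,  0.    ,  1.523 , -0.0854]), 'dq': array([ 0.0015, -0.0005, -0.    , -0.    , -0.0001,  0.0013]), 'joint_torque': array([ -0.0014, -55.9726, -49.2072,   0.0767,   0.0221,   0.    ]), 'tool_pos': array([0.1471, 0.5817, 0.1905]), 'orientation': array([-0.3882, -3.1175,  0.0001]), 'force': array([-0.4087, -0.2872, -0.1406]), 'wrist_torque': array([ 0.0116, -0.0081,  0.0064]), 'opening': 0.0931611808835825}
```

View pics/top0.png

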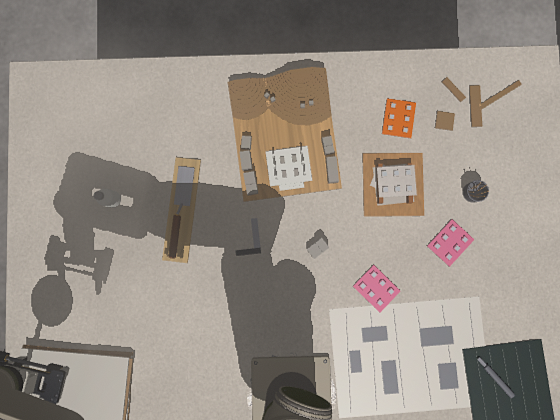

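View pics/scene0.png

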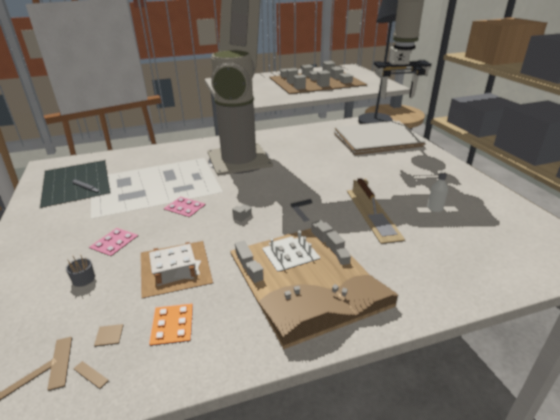

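The top view shows the spatula at (180,210), the white roof on its battens at (395,180) and the hall at (288,165). The orange and pink boards are decoys. Next I measure the yaws from depth.

```bash
cat > b.py <<'E'
from h import *
np.set_printoptions(precision=4,suppress=True)
def rect(C,x,y,z,r,zr=None):
    M=(np.hypot(C[...,0]-x,C[...,1]-y)<r)&(C[...,2]>z[0])&(C[...,2]<z[1])
    P=C[M]; 
    if len(P)<5: return len(P)
    (c,s,a)=cv2.minAreaRect((P[:,:2]*1000).astype(np.float32)); return len(P),np.round(c,1),np.round(s,1),round(a,2),P[:,2].mean().round(4)
for n in ["top","scene"]:
    C=np.load(n+"0.npz")["C"]; print(n)
    for q,x,y,z,r in [("handle",.45,.307,(.043,.06),.1),("blade",.6,.288,(.0065,.012),.06),("rest",.53,.297,(.003,.03),.17),("roof",.586,-.306,(.035,.046),.08),("sheet",.586,-.304,(.0015,.008),.14),
      ("piers",.638,-.011,(.045,.06),.07),("plinth",.64,-.011,(.0135,.022),.085),("board",.728,.0,(.006,.07),.25),("spare",.407,-.086,(.02,.05),.05),("square",.40,.083,(.003,.03),.1)]:
        print(q,rect(C,x,y,z,r))
E
python3 b.py
```

```text
top
handle (371, array([453.6, 310.1]), array([ 45.3, 129.5]), 83.26, np.float64(0.0539))
blade (533, array([600.5, 289.1]), array([ 99.6, 119.5]), 64.08, np.float64(0.0089))
rest (3607, array([530.9, 296.1]), array([337.1, 335.4]), 54.55, np.float64(0.0064))
roof (903, array([ 582.4, -306. ]), array([103.8, 104.6]), 1.24, np.float64(0.0389))
sheet (2774, array([ 585.6, -304.7]), array([277.5, 276.4]), 12.38, np.float64(0.0039))
piers (32, array([640.5,  -8.8]), array([65.5, 85.5]), 6.56, np.float64(0.0522))
plinth (1554, array([640.1, -10.3]), array([164.8, 166.7]), 67.84, np.float64(0.0168))
board (12313, array([729.1,  -0. ]), array([491.8, 482.2]), 34.21, np.float64(0.0236))
spare (232, array([406. , -82.8]), array([33.9, 52. ]), 35.97, np.float64(0.0303))
square (921, array([400.6,  83.4]), array([196.1, 194.2]), 3.09, np.float64(0.0057))
scene
handle (212, array([456.7, 301.5]), array([ 45.4, 130.6]), 79.1, np.float64(0.0527))
blade (385, array([599.2, 282.6]), array([ 71.6, 116.9]), 82.09, np.float64(0.0081))
rest (1294, array([539.5, 291.3]), array([276.4, 313.6]), 69.62, np.float64(0.0073))
roof (912, array([ 581.8, -310.3]), array([104.9, 103.6]), 2.02, np.float64(0.0386))
sheet (2900, array([ 586.9, -303.5]), array([275.3, 277.9]), 37.36, np.float64(0.0034))
piers (65, array([640.8, -12.9]), array([69.3, 87.3]), 7.49, np.float64(0.0499))
plinth (1075, array([641.1, -11.4]), array([162.2, 163.9]), 4.93, np.float64(0.0162))
board (11798, array([726.4,   6.7]), array([345.9, 475.5]), 6.32, np.float64(0.0265))
spare (156, array([407.3, -87. ]), array([38.2, 55.2]), 34.65, np.float64(0.0299))
square (187, array([402.2,  82.2]), array([191.2, 144.6]), 4.3, np.float64(0.0066))
```

Request:
apply_moves --commands '[4.5, -3.9, 0, 0, 0, 0.017, 9.3, 4.5, -3.9, 0, 0, 0, 0.017, 9.3, 4.5, -3.9, 0, 0, 0, 0.017, 9.3, 4.5, -3.9, 0, 0, 0, 0.017, 9.3, 4.5, -3.9, 0, 0, 0, 0.017, 9.3, 4.5, -3.9, 0, 0, 0, 0.017, 9.3, 4.5, -3.9, 0, 0, 0, 0.017, 9.3, 0, 0, 0, 0, 0, 0, 9.3]' --squeeze 50

```text
t: 2.3
tool_pos: [0.4696, 0.2994, 0.1913]
orientation: [0.191, 3.133, 0.004]
force: [-0.1, -0.2, 0.2]
opening: 0.0928
```

```bash
cat > c.py <<'E'
from h import *
np.set_printoptions(precision=4,suppress=True)
import sys
n=sys.argv[1]
s=read_state(); p,d,m=cam("wrist"); cv2.imwrite(f"pics/w{n}.png",p)
np.savez(f"w{n}.npz",p=p,d=d,C=cloud(d,m),R=m["R"],t=m["t"],K=m["intrinsics"])
print(s["t"],s["tool_pos"],s["opening"],s["force"]); Rt=Ro.from_rotvec(s["orientation"]).as_matrix(); print(Rt); print(s["q"])
print("cam",w(m,[0,0,0]),np.array(m["R"])[2])
for q in sys.argv[2:]:
    print(q,[(w(m,r["point"]).round(4).tolist(),round(r["conf"],2)) for r in spot_point(q,"wrist")[:3]])
E
python3 c.py 1 spatula spatula_grip spatula_rest
```

```text
2.3 [0.4696 0.2994 0.1913] 0.09280872545544779 [-0.0896 -0.1952  0.1808]
[[-0.9926  0.1212  0.0026]
 [ 0.1212  0.9926  0.0021]
 [-0.0023  0.0024 -1.    ]]
[ 0.4751  0.0104  1.6125  0.0007  1.5155 -0.9743]
cam [0.398  0.3072 0.3859] [ 0.2606 -0.0297 -0.965 ]
spatula []
spatula_grip [([0.4679, 0.3068, 0.0514], 0.87), ([0.3977, 0.0809, -0.0015], 0.19)]
spatula_rest []
```

View wrist.

View pics/w1.png

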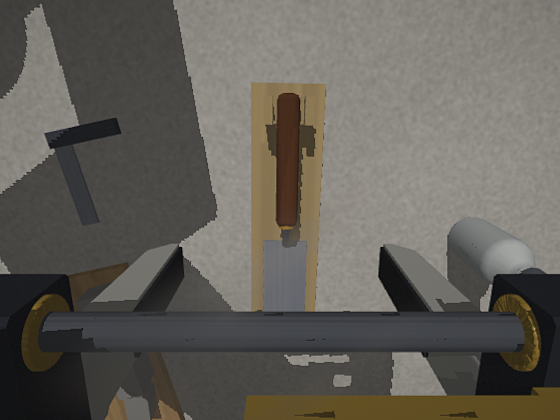

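The wrist view shows the handle upright at (288,160), the blade below it, and the fingers on either side.

```bash
cat > d.py <<'E'
from h import *
np.set_printoptions(precision=4,suppress=True)
z=np.load("w1.npz"); p=z["p"].astype(int); C=z["C"]
M=(p[...,2]>p[...,0]*1.6)&(p[...,2]<130)&(C[...,2]>.04)&(C[...,2]<.062); M[:80]=0; M[240:]=0; M[:,:260]=0;M[:,320:]=0
P=C[M]; print(len(P),P[:,2].max(),np.median(P[:,2]))
c,s,a=cv2.minAreaRect((P[:,:2]*1000).astype(np.float32)); print(c,s,a)
Q=P[P[:,2]>np.median(P[:,2])-.003]; print(cv2.minAreaRect((Q[:,:2]*1000).astype(np.float32)))
vx=np.linalg.svd(Q[:,:2]-Q[:,:2].mean(0),full_matrices=False)[2][0]; print(Q[:,:2].mean(0),np.degrees(np.arctan(vx[1]/vx[0])))
# rest board and blade edges per row, world coordinates at known height
K=z["K"];R=z["R"];t=z["t"]
def ray(u,v,h):
    d=R.T@np.linalg.inv(K)@np.array([u,v,1.]); o=-R.T@t; return o+d*(h-o[2])/d[2]
hsv=cv2.cvtColor(z["p"],cv2.COLOR_BGR2HSV)
for v in (90,180,220,): 
    row=np.where((hsv[v,:,1]>70)&(np.arange(560)>230)&(np.arange(560)<345))[0]; print("rest",v,row.min(),row.max(),ray(row.min(),v,.006),ray(row.max()+1,v,.006))
for v in (250,270,300):
    row=np.where((hsv[v,:,1]<60)&(np.arange(560)>253)&(np.arange(560)<312))[0]; print("blade",v,row.min(),row.max(),ray(row.min(),v,.008),ray(row.max()+1,v,.008))
col=[v for v in range(225,260) if (hsv[v,266:282,1]<60).mean()>.6]; print("blade rear",ray(275,col[0],.008),col[0])
E
python3 d.py
```

```text
3046 0.05982252640325668 0.05694115466304363
(450.56005859375, 311.9098205566406) (40.49264144897461, 122.08490753173828) 88.9025650024414
((449.7689208984375, 304.0218505859375), (25.864673614501953, 119.58596801757812), 83.67619323730469)
[0.4461 0.3076] -7.819333725920034
rest 90 251 325 [0.3818 0.2812 0.006 ] [0.3907 0.353  0.006 ]
rest 180 251 320 [0.4692 0.2686 0.006 ] [0.478  0.3399 0.006 ]
rest 220 251 318 [0.5117 0.2624 0.006 ] [0.5206 0.3337 0.006 ]
blade 250 263 306 [0.5461 0.2706 0.008 ] [0.5519 0.3175 0.008 ]
blade 270 263 305 [0.5692 0.2675 0.008 ] [0.575 0.314 0.008]
blade 300 263 304 [0.6053 0.2626 0.008 ] [0.6111 0.3091 0.008 ]
blade rear [0.5364 0.2849 0.008 ] 240
```

Request:
apply_moves --commands '[-0.1, 0.56, -4, 0, 0, -0.016, 9.3, 0, 0, -5, 0, 0, 0, 9.3, 0, 0, -4, 0, 0, 0, 9.3, 0, 0, -2.2, 0, 0, 0, 6, 0, 0, -1, 0, 0, 0, 5]'

```text
t: 3.12
tool_pos: [0.4596, 0.3175, 0.0277]
orientation: [0.187, 3.131, 0.012]
force: [-0.1, 0.3, 0.9]
opening: 0.0776
```

Request:
apply_moves --commands '[0.9, -1.25, 0.1, 0, 0, 0, 5, 0, 0, 0, 0, 0, 0, 5]'

```text
t: 3.38
tool_pos: [0.4688, 0.3056, 0.0298]
orientation: [0.183, 3.13, 0.012]
force: [0.3, 0.4, 0.4]
opening: 0.0575
```

Request:
apply_moves --commands '[0, -0.05, -0.05, 0, 0, 0, 2, 0, 0, 0, 0, 0, 0, 1, 0, 0, 0, 0, 0, 0, 1, 0, 0, 0, 0, 0, 0, 1, 0, 0, 0, 0, 0, 0, 1]'

```text
t: 4.0
tool_pos: [0.471, 0.3059, 0.0324]
orientation: [0.184, 3.126, 0.017]
force: [-0.0, -0.5, -0.4]
opening: 0.0106
```

```bash
cat > s.py <<'E'
from h import *
s=read_state(); R=Ro.from_rotvec(s["orientation"]).as_matrix()
print(s["t"],s["tool_pos"].round(4),"yaw",np.degrees(np.arctan2(-R[0,1],R[1,1])).round(2),"z",R[:,2].round(4),"Rv",s["orientation"].round(4),s["force"].round(1),s["wrist_torque"].round(2),s["opening"].round(4),s["q"].round(2))
E
python3 s.py
```

```text
Traceback (most recent call last):
  File "s.py", line 3, in <module>
    print(s["t"],s["tool_pos"].round(4),"yaw",np.degrees(np.arctan2(-R[0,1],R[1,1])).round(2),"z",R[:,2].round(4),"Rv",s["orientation"].round(4),s["force"].round(1),s["wrist_torque"].round(2),s["opening"].round(4),s["q"].round(2))
                                                                                                                                                                                                ^^^^^^^^^^^^^^^^^^
AttributeError: 'float' object has no attribute 'round'
```

```bash
sed -i 's/s\["opening"\].round(4)/round(s["opening"],4)/' s.py; python3 s.py; python3 c.py 2 spatula_grip
```

```text
4.0 [0.471  0.3059 0.0324] yaw -6.75 z [ 0.0107  0.01   -0.9999] Rv [0.1844 3.1261 0.0166] [-0.  -0.5 -0.4] [-0.02  0.01 -0.01] 0.0106 [ 0.48  0.15  1.77  0.    1.21 -0.97]
4.0 [0.471  0.3059 0.0324] 0.010592432638976896 [-0.0039 -0.4632 -0.4312]
[[-0.993   0.1175  0.0107]
 [ 0.1176  0.993   0.01  ]
 [-0.0094  0.0112 -0.9999]]
[ 0.482   0.1457  1.7705  0.0042  1.2113 -0.9724]
cam [0.3978 0.3119 0.2265] [ 0.2685 -0.0212 -0.9631]
spatula_grip [([0.4691, 0.3071, 0.0502], 0.79)]
```

View pics/w2.png

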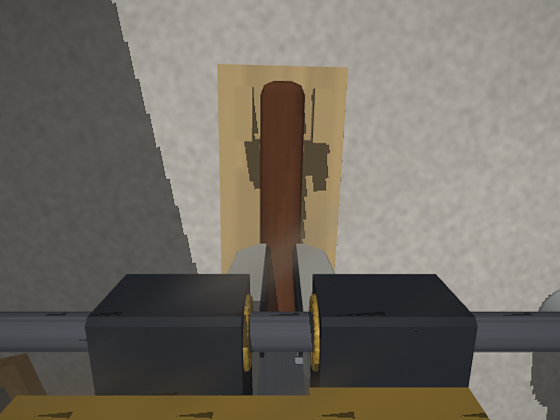

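The fingers flank the handle, but the opening reads 10.6 mm, which is less than the handle's 20 mm. I'll close fully to see whether it really holds.

Request:
apply_moves --commands '[-0.2, -0.1, -0.2, 0, 0, 0, 0, 0, 0, 0, 0, 0, 0, 0, 0, 0, 0, 0, 0, 0, 0]'

```text
t: 4.47
tool_pos: [0.4685, 0.3048, 0.0299]
orientation: [0.184, 3.127, 0.016]
force: [-0.2, 0.1, 0.5]
opening: 0.0008
```

```bash
python3 s.py; python3 c.py 3 spatula_grip
```

```text
4.475 [0.4685 0.3048 0.0299] yaw -6.74 z [ 0.01    0.0097 -0.9999] Rv [0.1843 3.1267 0.016 ] [-0.2  0.1  0.5] [ 0.04 -0.    0.02] 0.0008 [ 0.48  0.14  1.78  0.    1.21 -0.97]
4.475 [0.4685 0.3048 0.0299] 0.0007675260841489993 [-0.227   0.1323  0.4813]
[[-0.993   0.1174  0.01  ]
 [ 0.1175  0.993   0.0097]
 [-0.0088  0.0108 -0.9999]]
[ 0.4821  0.1426  1.779   0.0042  1.2066 -0.9724]
cam [0.3954 0.3108 0.224 ] [ 0.2679 -0.0215 -0.9632]
spatula_grip [([0.4693, 0.3049, 0.0487], 0.95)]
```

```bash
python3 - <<'E'
from h import *
np.set_printoptions(precision=3,suppress=True,linewidth=180)
z=np.load("w3.npz");C=z["C"]
for v in range(235,330,8):
    print(v,[tuple(C[v,u].round(3)) for u in (240,258,270,281,292,305,325)])
p,d,m=cam("scene"); np.savez("scene1.npz",p=p,d=d,C=cloud(d,m))
c=proj(m,[.469,.305,.06]); print(c)
u,v=c.astype(int); cr=p[v-70:v+70,u-90:u+90]; a=cv2.resize(cr,None,fx=4,fy=4,interpolation=cv2.INTER_CUBIC)
cv2.imwrite("pics/s3.png",np.vstack([a[:300,:720],cv2.resize(z["p"][200:340],(720,180))]) if 0 else a)
cv2.imwrite("pics/w3c.png",z["p"])
E
```

```text
235 [(np.float64(0.471), np.float64(0.279), np.float64(0.007)), (np.float64(0.472), np.float64(0.29), np.float64(0.007)), (np.float64(0.456), np.float64(0.3), np.float64(0.056)), (np.float64(0.456), np.float64(0.305), np.float64(0.056)), (np.float64(0.456), np.float64(0.311), np.float64(0.058)), (np.float64(0.476), np.float64(0.319), np.float64(0.006)), (np.float64(0.477), np.float64(0.331), np.float64(0.008))]
243 [(np.float64(0.476), np.float64(0.278), np.float64(0.008)), (np.float64(0.477), np.float64(0.289), np.float64(0.007)), (np.float64(0.459), np.float64(0.3), np.float64(0.057)), (np.float64(0.46), np.float64(0.305), np.float64(0.057)), (np.float64(0.461), np.float64(0.31), np.float64(0.057)), (np.float64(0.482), np.float64(0.318), np.float64(0.005)), (np.float64(0.483), np.float64(0.33), np.float64(0.006))]
251 [(np.float64(0.481), np.float64(0.278), np.float64(0.007)), (np.float64(0.458), np.float64(0.295), np.float64(0.068)), (np.float64(0.459), np.float64(0.3), np.float64(0.068)), (np.float64(0.464), np.float64(0.305), np.float64(0.058)), (np.float64(0.46), np.float64(0.3
[... 3202 characters left out ...]
64(0.305), np.float64(0.164)), (np.float64(0.437), np.float64(0.307), np.float64(0.156)), (np.float64(0.433), np.float64(0.309), np.float64(0.164)), (np.float64(0.433), np.float64(0.311), np.float64(0.164)), (np.float64(0.433), np.float64(0.315), np.float64(0.165))]
323 [(np.float64(0.432), np.float64(0.3), np.float64(0.165)), (np.float64(0.433), np.float64(0.303), np.float64(0.165)), (np.float64(0.432), np.float64(0.305), np.float64(0.166)), (np.float64(0.438), np.float64(0.307), np.float64(0.158)), (np.float64(0.433), np.float64(0.309), np.float64(0.166)), (np.float64(0.433), np.float64(0.311), np.float64(0.166)), (np.float64(0.434), np.float64(0.315), np.float64(0.166))]
[368.736 187.629]
```

View pics/s3.png

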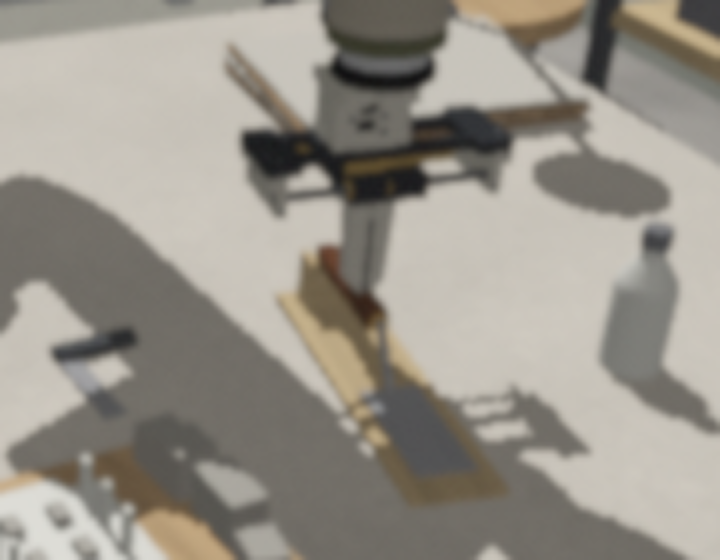

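```bash
python3 - <<'E'
from h import *
for n in (1,2,3):
    z=np.load(f"w{n}.npz");C=z["C"]
    tz=[.191,.032,.030][n-1]; tx=[.4696,.471,.4685][n-1]; ty=[.2994,.306,.305][n-1]
    M=(abs(C[...,0]-tx)<.02)&(abs(C[...,1]-ty)<.075)&(C[...,2]>max(tz-.03,.061))&(C[...,2]<.3)
    P=C[M]; print(n,len(P),"zmin",np.percentile(P[:,2],[0,1,5,20,50]).round(4),"x",np.percentile(P[:,0],[1,50,99]).round(4))
    for lo in np.arange(tz-.01,tz+.08,.01):
        Q=P[(P[:,2]>=lo)&(P[:,2]<lo+.01)]
        if len(Q)>5:
            L=Q[Q[:,1]<ty];U=Q[Q[:,1]>ty]; print("  z",round(lo,3),len(Q),"y lower",L[:,1].min().round(4) if len(L) else 0,L[:,1].max().round(4) if len(L) else 0,"upper",U[:,1].min().round(4) if len(U) else 0,U[:,1].max().round(4) if len(U) else 0)
E
```

```text
1 10371 zmin [0.2188 0.2219 0.2275 0.2418 0.2627] x [0.453  0.467  0.4833]
  z 0.211 49 y lower 0.2483 0.2534 upper 0.3442 0.3511
  z 0.221 823 y lower 0.2398 0.2536 upper 0.3436 0.359
  z 0.231 1081 y lower 0.2391 0.2538 upper 0.3436 0.3606
  z 0.241 1369 y lower 0.2384 0.2538 upper 0.3435 0.3611
  z 0.251 1578 y lower 0.2378 0.2538 upper 0.3437 0.3614
  z 0.261 1660 y lower 0.2367 0.2538 upper 0.3441 0.3621
  z 0.271 1699 y lower 0.2364 0.2537 upper 0.3437 0.3626
2 5962 zmin [0.0611 0.064  0.0699 0.0835 0.113 ] x [0.451  0.4605 0.4777]
  z 0.052 14 y lower 0.2969 0.3 upper 0.3116 0.316
  z 0.062 407 y lower 0.2863 0.3002 upper 0.3108 0.3254
  z 0.072 673 y lower 0.2857 0.3001 upper 0.3094 0.3258
  z 0.082 849 y lower 0.2848 0.3001 upper 0.3093 0.3264
  z 0.092 536 y lower 0.2854 0.3 upper 0.3096 0.326
  z 0.102 459 y lower 0.2947 0.2999 upper 0.3101 0.3166
3 3417 zmin [0.061  0.0617 0.0656 0.0751 0.0893] x [0.4485 0.4586 0.4741]
  z 0.06 395 y lower 0.2904 0.3039 upper 0.3052 0.3186
  z 0.07 606 y lower 0.2894 0.3039 upper 0.305 0.3194
  z 0.08 773 y lower 0.2889 0.305 upper 0.305 0.32
  z 0.09 243 y lower 0.2893 0.3049 upper 0.3052 0.3197
  z 0.1 159 y lower 0.3017 0.3048 upper 0.305 0.3071
```

The depth image shows the finger ends about 29 mm above the reported TCP. The fingers also closed without touching a handle whose top is at 57 mm. So the true tip height is the reading plus 29 mm. I'll reopen, straighten the tool and go lower while watching the force.

Request:
apply_moves --commands '[0, 0, 0.3, -0.01, 0.01, -0.02, 5, 0, 0, 0, 0, 0, 0, 5, 0, 0, 0, 0, 0, 0, 5, 0, 0, 0, 0, 0, 0, 5, 0, 0, -1, 0, 0, 0, 5]'

```text
t: 5.25
tool_pos: [0.4696, 0.3054, 0.0239]
orientation: [0.218, 3.132, 0.0]
force: [1.1, -0.6, -0.9]
opening: 0.0459
```

```bash
python3 s.py; python3 c.py 4 spatula_grip; python3 - <<'E'
from h import *
z=np.load("w4.npz");C=z["C"];s=read_state();tx,ty,tz=s["tool_pos"]
M=(abs(C[...,0]-tx)<.02)&(abs(C[...,1]-ty)<.06)&(abs(C[...,1]-ty)>.014)&(C[...,2]>.025)&(C[...,2]<.1)
P=C[M];print(len(P),np.percentile(P[:,2],[0,1,5]))
L=P[P[:,1]<ty];U=P[P[:,1]>ty];print(L[:,1].min(),L[:,1].max(),U[:,1].min(),U[:,1].max())
E
```

```text
5.25 [0.4696 0.3054 0.0239] yaw -7.98 z [ 1.6e-03 -1.0e-04 -1.0e+00] Rv [2.1840e-01 3.1324e+00 1.0000e-04] [ 1.1 -0.6 -0.9] [ 0.01 -0.02 -0.  ] 0.0459 [ 0.49  0.17  1.76 -0.    1.21 -0.95]
5.25 [0.4696 0.3054 0.0239] 0.045903469700765295 [ 1.0988 -0.6481 -0.9132]
[[-0.9903  0.1388  0.0016]
 [ 0.1388  0.9903 -0.0001]
 [-0.0015  0.0002 -1.    ]]
[ 0.4856  0.1663  1.7646 -0.0008  1.2093 -0.9457]
cam [0.3984 0.3148 0.2186] [ 0.259  -0.0364 -0.9652]
spatula_grip [([0.4689, 0.3064, 0.0521], 0.6)]
4675 [0.05135108 0.05393957 0.05773636]
0.2671946585722442 0.28326565530067793 0.3261406254863147 0.34433575618383944
```

Request:
apply_moves --commands '[-0.05, 0, -0.8, 0, 0, 0, 5, 0, 0, -0.8, 0, 0, 0, 5, 0, 0, -0.8, 0, 0, 0, 5]'

```text
t: 5.72
tool_pos: [0.4671, 0.3043, -0.004]
orientation: [-0.218, -3.132, 0.004]
force: [-0.8, 0.1, 0.1]
opening: 0.05
```

Request:
apply_moves --commands '[0.1, 0.05, 0.4, 0, 0, 0, 2, 0, 0, 0, 0, 0, 0, 1, 0, 0, 0, 0, 0, 0, 0.5, 0, 0, 0, 0, 0, 0, 0.5, 0, 0, 0, 0, 0, 0, 0.5]'

```text
t: 6.35
tool_pos: [0.4679, 0.3047, -0.0001]
orientation: [-0.218, -3.131, 0.004]
force: [-0.4, 0.7, -0.8]
opening: 0.02
```

```bash
python3 s.py
```

```text
6.35 [ 4.679e-01  3.047e-01 -1.000e-04] yaw -7.98 z [-0.003  -0.0025 -1.    ] Rv [-0.2185 -3.1312  0.0042] [-0.4  0.7 -0.8] [ 0.04 -0.   -0.06] 0.02 [ 0.49  0.2   1.78 -0.    1.17 -0.95]
```

Gripped: the opening is 20 mm. I'll lift and, at the same time, refine the battens, roof and hall from the first top picture.

Request:
apply_moves --commands '[0, 0, 1, 0, 0, 0, 0.5, 0, 0, 3, 0, 0, 0, 0.5, 0, 0, 5, 0, 0, 0, 0.5, 0, 0, 5, 0, 0, 0, 0.5, 0, 0, 1, 0, 0, 0, 0.5]' --squeeze 58

```text
t: 6.98
tool_pos: [0.4656, 0.3035, 0.1547]
orientation: [-0.218, -3.128, 0.007]
force: [0.7, 0.9, -0.5]
opening: 0.0198
```

```bash
python3 s.py; cat > e.py <<'E'
from h import *
np.set_printoptions(precision=4,suppress=True)
z=np.load("top0.npz"); p=z["p"]; C=z["C"]; m=camera_model("top")
K=np.array(m["intrinsics"]);R=np.array(m["R"]);t=np.array(m["t"])
def ray(uv,h):
    uv=np.atleast_2d(uv); d=np.c_[uv,np.ones(len(uv))]@np.linalg.inv(K).T@R; o=-R.T@t; return (o+d*((h-o[2])/d[:,2])[:,None])[:,:2]
hsv=cv2.cvtColor(p,cv2.COLOR_BGR2HSV)
print("cam",-R.T@t, "floor check", np.median(C[300:320,330:340,2]))
def box(mask,win,h,name):
    M=np.zeros(mask.shape,np.uint8); a,b,c,d=win; M[b:d,a:c]=mask[b:d,a:c]
    cs=max(cv2.findContours(M,cv2.RETR_EXTERNAL,cv2.CHAIN_APPROX_NONE)[0],key=cv2.contourArea)[:,0,:].astype(float)
    X=(ray(cs,h)*1000).astype(np.float32); c,s,a=cv2.minAreaRect(X); print(name,np.round(c,1),np.round(s,1),round(a,2)); return M
print("hsv sheet",hsv[210,370],"board",hsv[190,320],"table",hsv[230,380],"roof",hsv[175,378],hsv[195,410],"plinth",hsv[185,275])
sat=hsv[...,1]
box(sat>70,(355,145,430,222),.003,"sheet")
wh=(sat<30)&(hsv[...,2]>170)
box(wh,(365,150,420,208),.037,"roof")
box(wh,(260,135,318,195),.016,"plinth")
M=cv2.resize(p[120:230,225:435],None,fx=3.8,fy=3.8,interpolation=cv2.INTER_CUBIC); cv2.imwrite("pics/crop.png",M)
E
python3 e.py
```

```text
6.975 [0.4656 0.3035 0.1547] yaw -7.98 z [-0.0059 -0.0039 -1.    ] Rv [-0.2182 -3.1284  0.0067] [ 0.7  0.9 -0.5] [0.02 0.03 0.01] 0.0198 [ 0.49  0.04  1.65 -0.    1.46 -0.95]
cam [0.4072 0.0001 1.45  ] floor check -8.929730631607164e-05
hsv sheet [ 15 115 164] board [ 16 103 181] table [ 15  27 189] roof [ 13  19 189] [ 12  52 167] plinth [ 18  34 178]
sheet [ 581.7 -304. ] [169.7 177.1] 88.35
roof [ 575.3 -303.5] [104. 109.] 1.78
plinth [632.2  -9.8] [115.2 118.4] 6.03
```

View pics/crop.png

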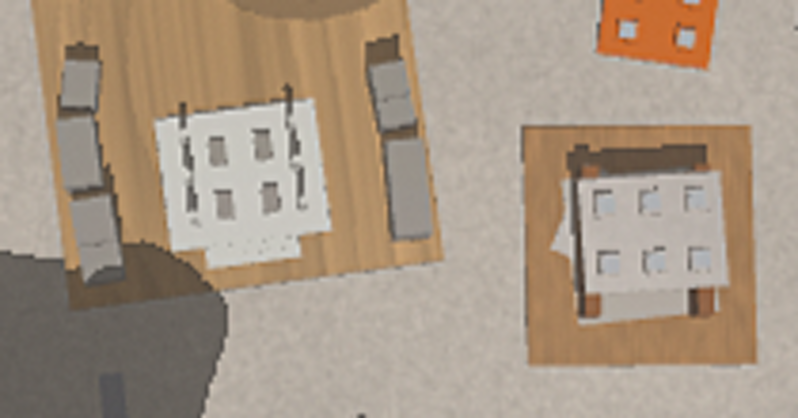

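The crop shows the hall at yaw about +7°, the sheet at about +1.5° and the roof at about +4°. White paper patches lie under the roof. I'll go over the hall for a close look with the wrist camera.

Request:
apply_moves --commands '[2.4, -3.9, 0.5, 0, 0, 0.033, 0.5, 2.4, -3.9, 0.5, 0, 0, 0.033, 0.5, 2.4, -3.9, 0.5, 0, 0, 0.033, 0.5, 2.4, -3.9, 0.5, 0, 0, 0.033, 0.5, 2.4, -3.9, 0.5, 0, 0, 0.033, 0.5, 2.4, -3.9, 0.5, 0, 0, 0.033, 0.5, 2.4, -3.9, 0.5, 0, 0, 0.033, 0.5, 2.4, -3.9, 0.5, 0, 0, 0.033, 0.5]'

```text
t: 7.98
tool_pos: [0.6567, -0.0153, 0.1887]
orientation: [0.219, -3.119, 0.006]
force: [-0.1, 0.3, -0.1]
opening: 0.0195
```

```bash
python3 s.py; python3 c.py 5 hall hall_seat spatula_grip
```

```text
7.975 [ 0.6567 -0.0153  0.1887] yaw 8.02 z [-0.0144 -0.0048 -0.9999] Rv [ 0.2186 -3.1192  0.0059] [-0.1  0.3 -0.1] [ 0.04 -0.    0.01] 0.0195 [-0.1   0.3   1.3  -0.01  1.56 -1.81]
7.975 [ 0.6567 -0.0153  0.1887] 0.019470861787269336 [-0.1223  0.3136 -0.1347]
[[-0.9901 -0.1395 -0.0144]
 [-0.1395  0.9902 -0.0048]
 [ 0.015  -0.0027 -0.9999]]
[-0.0976  0.3001  1.2976 -0.0062  1.5578 -1.8082]
cam [ 0.5885 -0.025   0.3845] [ 0.2435  0.0312 -0.9694]
hall []
hall_seat []
spatula_grip [([0.6561, -0.0149, 0.2378], 0.66)]
```

View pics/w5.png

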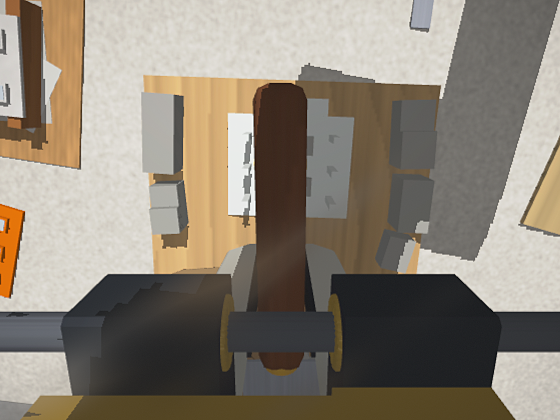

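The wrist view shows the hall plinth (columns 228–352, rows 114–218) with both pier rows, and the handle held in the gripper. I'll fit the plinth and the piers.

```bash
cat > f.py <<'E'
from h import *
np.set_printoptions(precision=4,suppress=True)
z=np.load("w5.npz");p=z["p"];C=z["C"];K=z["K"];R=z["R"];t=z["t"]
def ray(uv,h):
    uv=np.atleast_2d(uv); d=np.c_[uv,np.ones(len(uv))]@np.linalg.inv(K).T@R; o=-R.T@t; return (o+d*((h-o[2])/d[:,2])[:,None])[:,:2]
sat=cv2.cvtColor(p,cv2.COLOR_BGR2HSV)[...,1].astype(int)
print(sat[165,222:234],sat[165,342:360],sat[108:120,236],sat[208:226,236],sat[108:122,340],sat[208:226,340])
L=[];Rr=[]
for v in range(122,212,3):
    r=np.where(sat[v,215:245]<60)[0]; L.append((215+r[0]-.5,v))
    r=np.where(sat[v,335:365]<60)[0]; Rr.append((335+r[-1]+.5,v))
T=[];B=[]
for u in list(range(231,248,2))+list(range(332,348,2)):
    r=np.where(sat[100:165,u]<60)[0]; T.append((u,100+r[0]-.5)); r=np.where(sat[170:230,u]<60)[0]; B.append((u,170+r[-1]+.5))
def line(P,h):
    X=ray(P,h).astype(np.float32); vx,vy,x,y=cv2.fitLine(X,cv2.DIST_HUBER,0,.001,.001).ravel(); return np.array([x,y]),np.array([vx,vy])
for n,P in (("L",L),("R",Rr),("T",T),("B",B)):
    c,v=line(P,.016); print(n,c,"ang",np.degrees(np.arctan2(v[1],v[0])).round(2))
def inter(a,b):
    s=np.linalg.solve(np.c_[a[1],-b[1]],b[0]-a[0]); return a[0]+s[0]*a[1]
l,r,tt,b=[line(P,.016) for P in (L,Rr,T,B)]
c4=np.array([inter(l,tt),inter(l,b),inter(r,b),inter(r,tt)]); print(c4,"centre",c4.mean(0),"sides",np.linalg.norm(np.diff(c4,axis=0),axis=1))
M=(C[...,2]>.047)&(C[...,2]<.058); M[:100]=0;M[230:]=0;M[:,:225]=0;M[:,355:]=0; M[:,252:312]=0
n,lab,st,ce=cv2.connectedComponentsWithStats(M.astype(np.uint8))
for i in range(1,n):
    if st[i,4]>8: print("pier",st[i],C[lab==i].mean(0))
E
python3 f.py
```

```text
[115 113 112 113 116 137   6   4   3   2   2   2] [  4   4   2   4   4   4   6   8  29  93 109 105 106 103 104 101  99 101] [114 113 113 119 112  34   8   2   2   1   2   1] [  1   2   2   3   2   3   5  78 125 116 115 116 115 114 115 114 115 115] [104 103 104 104 103 103 103 114  70   4   4   4   4   4] [ 6  6  6  8  6  8  6  8  6 11 44 98 90 93 91 94 94 97]
L [ 0.6405 -0.0714] ang 5.96
R [0.6329 0.0491] ang 6.23
T [ 0.5919 -0.0278] ang -84.11
B [ 0.6918 -0.0142] ang -84.21
[[ 0.5968 -0.076 ]
 [ 0.697  -0.0655]
 [ 0.6848  0.0548]
 [ 0.5845  0.0438]] centre [ 0.6408 -0.0107] sides [0.1007 0.1209 0.1009]
pier [242 134   7   8  52] [ 0.615  -0.0536  0.0524]
pier [333 137   8   8  57] [0.6066 0.0254 0.0525]
pier [241 168   8   8  60] [ 0.645  -0.0506  0.052 ]
pier [330 171   8   8  56] [0.6365 0.0286 0.0523]
pier [241 200   7   8  54] [ 0.6743 -0.0477  0.0522]
pier [328 203   8   8  58] [0.6661 0.0317 0.0519]
```

The hall centre is (0.6407, -0.0109) with yaw 6.0°, and the fitted sides match the given sizes. Next, the roof.

Request:
apply_moves --commands '[-0.8, -4.7, 0.1, 0.002, -0.011, -0.017, 0.5, -0.8, -4.7, 0.1, 0, 0, -0.017, 0.5, -0.8, -4.7, 0.1, 0, 0, -0.017, 0.5, -0.8, -4.7, 0.1, 0, 0, -0.017, 0.5, -0.8, -4.7, 0.1, 0, 0, -0.017, 0.5, -0.8, -4.7, 0.1, 0, 0, -0.017, 0.5, 0, 0, 0, 0, 0, 0, 0.5]'

```text
t: 9.05
tool_pos: [0.6027, -0.2911, 0.1892]
orientation: [0.067, -3.13, -0.007]
force: [0.3, 1.3, -1.9]
opening: 0.0193
```

```bash
python3 s.py; python3 c.py 6 roof drying_battens
```

```text
9.05 [ 0.6027 -0.2911  0.1892] yaw 2.44 z [-0.0109  0.0042 -0.9999] Rv [ 0.0667 -3.1301 -0.0069] [ 0.3  1.3 -1.9] [ 0.09  0.05 -0.02] 0.0193 [-0.53  0.33  1.26 -0.    1.56 -2.14]
9.05 [ 0.6027 -0.2911  0.1892] 0.019311799711457654 [ 0.276   1.2902 -1.897 ]
[[-0.999  -0.0426 -0.0109]
 [-0.0426  0.9991  0.0042]
 [ 0.0107  0.0046 -0.9999]]
[-0.5254  0.3312  1.2591 -0.0019  1.5628 -2.1388]
cam [ 0.5333 -0.2956  0.3847] [ 0.2493  0.0148 -0.9683]
roof [([0.5875, -0.3048, 0.0357], 0.94)]
drying_battens []
```

View pics/w6.png

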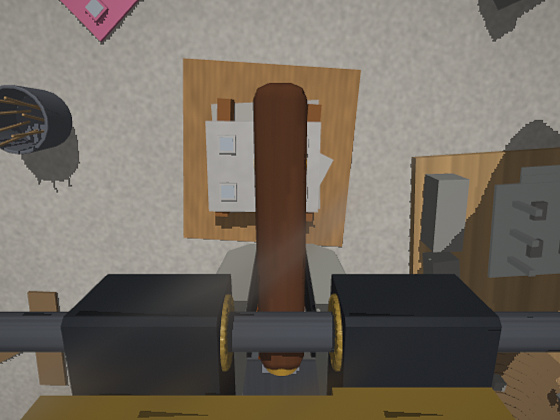

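The roof is at columns 208–320, rows 122–212, with the batten ends at (226,108) and (314,108). White paper sticks out at the right. I'll fit using depth and colour.

```bash
cat > g.py <<'E'
from h import *
np.set_printoptions(precision=4,suppress=True)
z=np.load("w6.npz");p=z["p"];C=z["C"];K=z["K"];R=z["R"];t=z["t"]
def ray(uv,h):
    uv=np.atleast_2d(uv); d=np.c_[uv,np.ones(len(uv))]@np.linalg.inv(K).T@R; o=-R.T@t; return (o+d*((h-o[2])/d[:,2])[:,None])[:,:2]
sat=cv2.cvtColor(p,cv2.COLOR_BGR2HSV)[...,1].astype(int)
W=(sat<60)&(C[...,2]>.027)&(C[...,2]<.05)
B=(sat>90)&(C[...,2]>.026)&(C[...,2]<.05)
print("paper z",C[165,327],C[108,243],C[150,327], "between", C[107,246:250,2], "roof z",np.median(C[130:200,212:220,2]))
def line(P,h):
    X=ray(P,h).astype(np.float32); vx,vy,x,y=cv2.fitLine(X,cv2.DIST_HUBER,0,.001,.001).ravel(); return np.array([x,y]),np.array([vx,vy])
L=[];Rr=[];T=[];Bo=[]
for v in range(128,206,2):
    r=np.where(W[v,195:235])[0]; L.append((195+r[0]-.5,v))
    r=np.where(W[v,308:345])[0]
    if len(r): Rr.append((308+r[-1]+.5,v))
for u in list(range(213,250,2))+list(range(309,319,2)):
    r=np.where(W[95:165,u])[0]
    if len(r): T.append((u,95+r[0]-.5))
    r=np.where(W[170:235,u])[0]
    if len(r): Bo.append((u,170+r[-1]+.5))
print("T",T);print("B",Bo);print("R",Rr[::4])
T=[q for q in T if q[0]<236 or q[0]>310]
ls=[line(P,.037) for P in (L,Rr,T,Bo)]
for n,(c,v) in zip("LRTB",ls): print(n,c,np.degrees(np.arctan2(v[1],v[0])).round(2))
def inter(a,b):
    s=np.linalg.solve(np.c_[a[1],-b[1]],b[0]-a[0]); return a[0]+s[0]*a[1]
l,r,tt,b=ls
c4=np.array([inter(l,tt),inter(l,b),inter(r,b),inter(r,tt)]); print(c4,"centre",c4.mean(0),"sides",np.linalg.norm(np.diff(c4,axis=0),axis=1))
for n,win in (("b1",(205,90,250,122)),("b2",(306,90,345,122)),("b1lo",(205,205,250,232)),("b2lo",(306,205,345,232))):
    a,b_,c,d=win; m=np.zeros_like(B); m[b_:d,a:c]=B[b_:d,a:c]; Q=np.argwhere(m)[:,::-1]
    if len(Q): print(n,len(Q),Q.min(0),Q.max(0),ray(Q.mean(0),.033),C[m].mean(0))
S=((sat>70)).astype(np.uint8); S[:50]=0;S[250:]=0;S[:,:170]=0;S[:,370:]=0
for v in (80,150,230):
    r=np.where(S[v])[0]; print("sheet",v,ray([(r[0]-.5,v),(r[-1]+.5,v)],.003))
E
python3 g.py
```

```text
paper z [ 0.5862 -0.2446  0.0039] [ 0.5337 -0.3308  0.0035] [ 0.5711 -0.2457  0.004 ] between [0.0044 0.0025 0.004  0.0039] roof z 0.03783918162116359
T [(213, np.float64(120.5)), (215, np.float64(120.5)), (217, np.float64(120.5)), (219, np.float64(120.5)), (221, np.float64(120.5)), (223, np.float64(120.5)), (225, np.float64(120.5)), (227, np.float64(120.5)), (229, np.float64(120.5)), (231, np.float64(120.5)), (233, np.float64(120.5)), (235, np.float64(120.5)), (237, np.float64(121.5)), (239, np.float64(121.5)), (241, np.float64(121.5)), (243, np.float64(121.5)), (245, np.float64(121.5)), (247, np.float64(121.5)), (249, np.float64(121.5)), (309, np.float64(121.5)), (311, np.float64(121.5)), (313, np.float64(121.5)), (315, np.float64(121.5)), (317, np.float64(122.5))]
B [(213, np.float64(211.5)), (215, np.float64(211.5)), (217, np.float64(211.5)), (219, np.float64(211.5)), (221, np.float64(211.5)), (223, np.float64(211.5)), (225, np.float64(211.5)), (227, np.float64(211.5)), (229, np.float64(211.5)), (231, np.float64(211.5)), (233, np.float64(211.5)), (235, np.float64(211.5)), (237, n
[... 540 characters left out ...]
, (np.float64(317.5), 200)]
L [ 0.5874 -0.3605] 1.74
R [ 0.5799 -0.2567] 1.8
T [ 0.5448 -0.3286] -88.24
B [ 0.6298 -0.3332] -87.7
[[ 0.5458 -0.3618]
 [ 0.6308 -0.3592]
 [ 0.6266 -0.2552]
 [ 0.5426 -0.2578]] centre [ 0.5864 -0.3085] sides [0.0851 0.1041 0.0841]
b1 304 [217  98] [231 120] [[ 0.5356 -0.3456]] [ 0.5356 -0.3455  0.0335]
b2 238 [307 104] [321 121] [[ 0.535  -0.2642]] [ 0.5351 -0.2643  0.0336]
b1lo 63 [215 212] [228 216] [[ 0.6338 -0.3474]] [ 0.6336 -0.3473  0.0337]
b2lo 55 [306 212] [311 221] [[ 0.6334 -0.2628]] [ 0.6332 -0.2629  0.0338]
sheet 80 [[ 0.51   -0.3894]
 [ 0.5029 -0.219 ]]
sheet 150 [[ 0.5771 -0.391 ]
 [ 0.5701 -0.2198]]
sheet 230 [[ 0.6618 -0.393 ]
 [ 0.655  -0.2219]]
```

The roof centre is (0.5864, -0.3085) with yaw 1.9°. The batten axis is near yaw -1.3° and the paper is flat at about 4 mm. I'll back off to the pre-insert pose, still high.

Request:
apply_moves --commands '[-4.5, -0.44, 0, -0.007, -0.008, -0.01, 0.5, -4.5, -0.44, 0, 0, 0, 0, 0.5, -4.5, -0.44, 0, 0, 0, 0, 0.5, -4.5, -0.44, 0, 0, 0, 0, 0.5, -4.5, -0.44, 0, 0, 0, 0, 0.5, -4.3, -0.44, 0, 0, 0, 0, 0.5, 0, 0, -2, 0, 0, 0, 0.5, 0, 0, -2, 0, 0, 0, 0.5]'

```text
t: 10.2
tool_pos: [0.3348, -0.3, 0.1474]
orientation: [-0.091, 3.139, -0.004]
force: [0.4, -0.5, -1.4]
opening: 0.0192
```

```bash
python3 s.py
```

```text
10.2 [ 0.3348 -0.3     0.1474] yaw 3.33 z [ 0.001  -0.0028 -1.    ] Rv [-0.0912  3.1394 -0.0044] [ 0.4 -0.5 -1.4] [0.06 0.1  0.02] 0.0192 [-0.84 -0.27  1.95 -0.    1.46 -2.47]
```

Request:
apply_moves --commands '[0, -0.9, -4, 0, 0, -0.013, 0.5, 0, -0.8, -4, 0, 0, -0.013, 0.5, 0, 0, -2.5, 0, 0, 0, 0.5, 0, 0, 0, 0, 0, 0, 0.5]'

```text
t: 10.7
tool_pos: [0.3375, -0.3107, 0.039]
orientation: [-0.064, 3.138, -0.004]
force: [-0.7, -1.0, -0.5]
opening: 0.0196
```

```bash
python3 s.py; cat > k.py <<'E'
from h import *
import sys
np.set_printoptions(precision=4,suppress=True)
p,d,m=cam("scene"); C=cloud(d,m); s=read_state(); R=Ro.from_rotvec(s["orientation"]).as_matrix(); T=s["tool_pos"]
f=-R[:,0]; g=R[:,1]; f=f/np.linalg.norm(f)
X=C-T; a=X@f; b=X@g
M=(abs(b)<.028)&(a>.072)&(a<.185)&(C[...,2]>T[2]-.02)&(C[...,2]<T[2]+.03)&(d>0)
for lo in np.arange(.072,.18,.018):
    q=M&(a>=lo)&(a<lo+.018); 
    if q.sum()>4: print("along",round(lo+.009,3),q.sum(),"z-Tz",np.median(C[q][:,2]-T[2]).round(4),"lat",np.median(b[q]).round(4))
for q in ["spatula","roof","spatula_grip"]:
    print(q,[(w(m,r["point"]).round(4).tolist(),round(r["conf"],2)) for r in spot_point(q,"scene")[:4]])
cv2.imwrite("pics/"+sys.argv[1]+".png",p)
E
python3 k.py sc4
```

```text
10.7 [ 0.3375 -0.3107  0.039 ] yaw 2.35 z [ 0.0027 -0.0023 -1.    ] Rv [-0.0643  3.1383 -0.0036] [-0.7 -1.  -0.5] [ 0.04  0.03 -0.02] 0.0196 [-0.86 -0.13  2.04  0.    1.23 -2.47]
along 0.081 59 z-Tz 0.0084 lat -0.0012
along 0.099 55 z-Tz 0.0081 lat -0.002
along 0.117 64 z-Tz 0.0081 lat -0.0001
along 0.135 59 z-Tz 0.0081 lat -0.0028
along 0.153 66 z-Tz 0.0083 lat 0.0008
along 0.171 71 z-Tz 0.0081 lat -0.0013
spatula [([0.4629, -0.3067, 0.0455], 0.94)]
roof [([0.5854, -0.3104, 0.0327], 0.97), ([0.2929, -0.2527, -0.0026], 0.8), ([0.7751, -0.3315, 0.0025], 0.75), ([0.412, -0.4585, -0.0061], 0.69)]
spatula_grip [([0.3356, -0.3129, 0.0907], 0.94)]
```

The blade is level; its top is at tool z + 8.1 mm. I'll align and lower it to the insertion height.

Request:
apply_moves --commands '[-0.2, -0.6, -1.5, 0, 0, -0.008, 0.5, 0, 0, -1.3, 0, 0, 0, 0.5, 0, 0, 0, 0, 0, 0, 0.5]'

```text
t: 11.28
tool_pos: [0.3384, -0.3218, 0.015]
orientation: [-0.049, 3.132, -0.017]
force: [-0.2, 1.0, -2.0]
opening: 0.0193
```

```bash
python3 s.py
```

```text
11.275 [ 0.3384 -0.3218  0.015 ] yaw 1.8 z [ 0.0096 -0.011  -0.9999] Rv [-0.0491  3.1317 -0.0175] [-0.2  1.  -2. ] [ 0.05  0.04 -0.04] 0.0193 [-0.87 -0.08  2.04  0.    1.17 -2.47]
```

Request:
apply_moves --commands '[0, 0.5, -0.3, 0.009, 0.007, 0, 0.5, 0, 0, 0, 0, 0, 0, 0.5]'

```text
t: 11.52
tool_pos: [0.3382, -0.3164, 0.0117]
orientation: [-0.049, 3.139, -0.001]
force: [-0.4, 0.3, -0.9]
opening: 0.0193
```

```bash
python3 s.py
```

```text
11.525 [ 0.3382 -0.3164  0.0117] yaw 1.77 z [ 1.8e-03 -9.0e-04 -1.0e+00] Rv [-4.8600e-02  3.1394e+00 -1.4000e-03] [-0.4  0.3 -0.9] [ 0.    0.09 -0.02] 0.0193 [-0.86 -0.08  2.04  0.    1.18 -2.47]
```

Good. Inserting halfway, then checking.

Request:
apply_moves --commands '[1.5, 0.05, 0, 0, 0, 0, 0.5, 1.5, 0.05, 0, 0, 0, 0, 0.5, 1.5, 0.05, 0, 0, 0, 0, 0.5, 1.5, 0.05, 0, 0, 0, 0, 0.5]'

```text
t: 12.02
tool_pos: [0.4029, -0.3148, 0.0125]
orientation: [-0.048, 3.138, -0.004]
force: [-0.6, 0.6, -1.3]
opening: 0.0196
```

```bash
python3 s.py
```

```text
12.025 [ 0.4029 -0.3148  0.0125] yaw 1.74 z [ 0.0034 -0.0022 -1.    ] Rv [-0.0477  3.1378 -0.0035] [-0.6  0.6 -1.3] [ 0.03  0.04 -0.01] 0.0196 [-0.76  0.05  1.91  0.    1.17 -2.37]
```

Request:
apply_moves --commands '[1.4, 0.05, 0, 0, 0, 0, 0.5, 1.4, 0.05, 0, 0, 0, 0, 0.5, 1.4, 0.05, 0, 0, 0, 0, 0.5, 1.2, 0.05, 0, 0, 0, 0, 0.5, 0, 0, 0, 0, 0, 0, 0.5]'

```text
t: 12.65
tool_pos: [0.4623, -0.3123, 0.0123]
orientation: [-0.05, 3.138, -0.003]
force: [0.2, -0.7, -0.3]
opening: 0.0198
```

```bash
python3 s.py; python3 c.py 7 roof
```

```text
12.65 [ 0.4623 -0.3123  0.0123] yaw 1.84 z [ 0.0034 -0.0022 -1.    ] Rv [-0.0504  3.1378 -0.0035] [ 0.2 -0.7 -0.3] [ 0.05  0.08 -0.04] 0.0198 [-0.69  0.17  1.78  0.    1.18 -2.29]
12.65 [ 0.4623 -0.3123  0.0123] 0.01976433416338064 [ 0.1968 -0.7011 -0.3439]
[[-0.9995 -0.0321  0.0034]
 [-0.0321  0.9995 -0.0022]
 [-0.0033 -0.0023 -1.    ]]
[-0.6864  0.1729  1.7807  0.0005  1.184  -2.2895]
cam [ 0.39   -0.3147  0.2068] [ 0.2632  0.0059 -0.9647]
roof [([0.4119, -0.4619, 0.0008], 0.88)]
```

Request:
apply_moves --commands '[0, 0, 0.4, 0, 0, 0, 0.5, 0, 0, 0.4, 0, 0, 0, 0.5, 0, 0, 0.3, 0, 0, 0, 0.5, 0, 0, 0.3, 0, 0, 0, 0.5, 0, 0, 0.3, 0, 0, 0, 0.5, 0, 0, 0.4, 0, 0, 0, 0.5]'

```text
t: 13.5
tool_pos: [0.4598, -0.3124, 0.0345]
orientation: [-0.048, 3.139, -0.003]
force: [-0.1, 0.1, -0.6]
opening: 0.0195
```

```bash
python3 s.py; python3 k.py sc5 | tail -3
```

```text
13.5 [ 0.4598 -0.3124  0.0345] yaw 1.74 z [ 0.0021 -0.0016 -1.    ] Rv [-4.7600e-02  3.1392e+00 -2.6000e-03] [-0.1  0.1 -0.6] [ 0.02  0.11 -0.01] 0.0195 [-0.69  0.14  1.77  0.    1.23 -2.29]
spatula [([0.5864, -0.3086, 0.0429], 0.73)]
roof [([0.7733, -0.332, 0.0023], 0.82), ([0.4111, -0.4612, 0.0003], 0.8), ([0.2907, -0.2493, -0.0002], 0.67), ([0.5873, -0.3127, 0.044], 0.63)]
spatula_grip [([0.4584, -0.3145, 0.0853], 0.77)]
```

Roof lifted, level. Continue raising gently.

Request:
apply_moves --commands '[0, 0, 0.8, 0, 0, 0, 0.5, 0, 0, 1.3, 0, 0, 0, 0.5, 0, 0, 1.7, 0, 0, 0, 0.5, 0, 0, 1.7, 0, 0, 0, 0.5, 0, 0, 1.7, 0, 0, 0, 0.5, 0, 0, 1, 0, 0, 0, 0.5, 0, 0, 0.5, 0, 0, 0, 0.5, 0, 0, 0, 0, 0, 0, 0.5]'

```text
t: 14.7
tool_pos: [0.4605, -0.3129, 0.1293]
orientation: [-0.048, 3.137, -0.006]
force: [-0.1, 0.7, -0.6]
opening: 0.0193
```

```bash
python3 s.py
```

```text
14.7 [ 0.4605 -0.3129  0.1293] yaw 1.74 z [ 0.0045 -0.0036 -1.    ] Rv [-0.0477  3.1368 -0.0057] [-0.1  0.7 -0.6] [ 0.06  0.16 -0.01] 0.0193 [-0.69  0.04  1.69  0.    1.4  -2.29]
```

Request:
apply_moves --commands '[0.1, 0.6, 0, 0, 0, 0.002, 0.5, 0.2, 1.2, 0, 0, 0, 0.004, 0.5, 0.3, 1.8, 0, 0, 0, 0.005, 0.5, 0.4, 2.2, 0, 0, 0, 0.005, 0.5, 0.4, 2.2, 0, 0, 0, 0.005, 0.5, 0.4, 2.2, 0, 0, 0, 0.005, 0.5, 0.4, 2.2, 0, 0, 0, 0.005, 0.5, 0.4, 2.2, 0, 0, 0, 0.005, 0.5]'

```text
t: 15.7
tool_pos: [0.4852, -0.1546, 0.1256]
orientation: [0.109, -3.139, -0.002]
force: [0.0, 0.4, -1.8]
opening: 0.0196
```

```bash
python3 s.py
```

```text
15.7 [ 0.4852 -0.1546  0.1256] yaw 3.99 z [-3.0e-04  1.4e-03 -1.0e+00] Rv [ 1.0950e-01 -3.1395e+00 -2.3000e-03] [ 0.   0.4 -1.8] [-0.01  0.08 -0.04] 0.0196 [-0.41 -0.08  1.82  0.    1.4  -2.05]
```

Request:
apply_moves --commands '[0.5, 2.2, 0, 0, 0, 0.005, 0.5, 0.5, 2.2, 0, 0, 0, 0.005, 0.5, 0.5, 2.1, 0, 0, 0, 0.005, 0.5, 0.5, 1.9, 0, 0, 0, 0.005, 0.5, 0.4, 1.6, 0, 0, 0, 0.004, 0.5, 0.3, 1.2, 0, 0, 0, 0.003, 0.5, 0.2, 0.7, 0, 0, 0, 0.002, 0.5, 0, 0, 0, 0, 0, 0, 0.5]'

```text
t: 16.7
tool_pos: [0.5127, -0.0222, 0.1239]
orientation: [0.169, -3.134, -0.006]
force: [-0.4, 0.3, -0.2]
opening: 0.0198
```

```bash
python3 s.py; cat > r.py <<'E'
# roof on the blade / hall: fit the white slab seen by top and scene near given height
from h import *
import sys
np.set_printoptions(precision=4,suppress=True)
zr=float(sys.argv[1]); s=read_state();R_=Ro.from_rotvec(s["orientation"]).as_matrix();T=s["tool_pos"]
f=-R_[:,0]
ex=T+.126*f
for n in ("top","scene"):
    p,d,m=cam(n); C=cloud(d,m); K=np.array(m["intrinsics"]);R=np.array(m["R"]);t=np.array(m["t"])
    hsv=cv2.cvtColor(p,cv2.COLOR_BGR2HSV)
    M=(abs(C[...,2]-zr-.004)<.012)&(np.hypot(C[...,0]-ex[0],C[...,1]-ex[1])<.08)&(d>0)&(hsv[...,1]<80)&(hsv[...,2]>110)
    P=C[M]; 
    c=max(cv2.findContours(cv2.morphologyEx(M.astype(np.uint8),cv2.MORPH_OPEN,np.ones((3,3))),0,cv2.CHAIN_APPROX_NONE)[0],key=cv2.contourArea)[:,0].astype(float)
    D=np.c_[c,np.ones(len(c))]@np.linalg.inv(K).T@R; o=-R.T@t; X=(o+D*((zr+.004-o[2])/D[:,2])[:,None])[:,:2]
    a=cv2.minAreaRect((X*1000).astype(np.float32)); print(n,len(P),"z",np.median(P[:,2]).round(4),"rect",np.round(a[0],1),np.round(a[1],1),round(a[2],2))
    u,v=proj(m,ex).astype(int); k=cv2.resize(p[max(v-60,0):v+60,u-80:u+80],None,fx=4,fy=4,interpolation=cv2.INTER_CUBIC); cv2.imwrite(f"pics/r_{n}_{sys.argv[2]}.png",k)
    A=C[M]; x=A-T; G=np.linalg.lstsq(np.c_[A[:,:2]-A[:,:2].mean(0),np.ones(len(A))],A[:,2],rcond=None)[0]; print("slope deg",np.degrees(G[:2]))
    print([(w(m,r["point"]).round(4).tolist(),round(r["conf"],2)) for r in spot_point("roof",n)[:5]])
E
python3 r.py 0.134 a
```

```text
16.7 [ 0.5127 -0.0222  0.1239] yaw 6.18 z [-0.003   0.0035 -1.    ] Rv [ 0.1693 -3.1342 -0.0057] [-0.4  0.3 -0.2] [-0.01  0.11  0.01] 0.0198 [-0.15 -0.06  1.81  0.    1.4  -1.82]Traceback (most recent call last):
  File "r.py", line 13, in <module>
    c=max(cv2.findContours(cv2.morphologyEx(M.astype(np.uint8),cv2.MORPH_OPEN,np.ones((3,3))),0,cv2.CHAIN_APPROX_NONE)[0],key=cv2.contourArea)[:,0].astype(float)
      ~~~^^^^^^^^^^^^^^^^^^^^^^^^^^^^^^^^^^^^^^^^^^^^^^^^^^^^^^^^^^^^^^^^^^^^^^^^^^^^^^^^^^^^^^^^^^^^^^^^^^^^^^^^^^^^^^^^^^^^^^^^^^^^^^^^^^^^^
ValueError: max() iterable argument is empty
```

```bash
sed -i 's/for n in ("top","scene")/for n in sys.argv[3:]/' r.py; python3 r.py 0.134 a scene
```

```text
scene 711 z 0.1364 rect [643. -12.] [ 88.7 105.8] 6.48
slope deg [-0.7011  0.2989]
[([0.7743, -0.3288, 0.0005], 0.82), ([0.4153, -0.4586, -0.0034], 0.67), ([0.2899, -0.2528, -0.0025], 0.66), ([0.6364, -0.0115, 0.1358], 0.56), ([0.5831, -0.307, 0.0014], 0.39)]
```

View pics/r_scene_a.png

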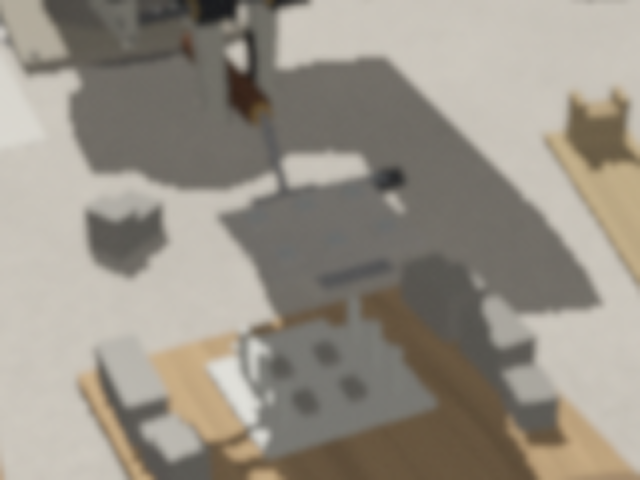

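The roof rides level on the blade (blade tip visible in front of it). I'll align and descend to about 12 mm above the piers.

Request:
apply_moves --commands '[0.25, -0.2, -0.5, -0.006, -0.006, -0.005, 0.5, 0, 0, -1, 0, 0, 0, 0.5, 0, 0, -1.3, 0, 0, 0, 0.5, 0, 0, -1.3, 0, 0, 0, 0.5, 0, 0, -1, 0, 0, 0, 0.5, 0, 0, -0.7, 0, 0, 0, 0.5, 0, 0, -0.3, 0, 0, 0, 0.5, 0, 0, 0, 0, 0, 0, 0.5]'

```text
t: 17.85
tool_pos: [0.514, -0.0263, 0.0572]
orientation: [-0.156, 3.137, -0.005]
force: [0.1, -0.0, -1.6]
opening: 0.0199
```

```bash
python3 s.py
```

```text
17.85 [ 0.514  -0.0263  0.0572] yaw 5.69 z [ 0.001 -0.003 -1.   ] Rv [-0.156   3.1368 -0.0047] [ 0.1 -0.  -1.6] [0.04 0.1  0.05] 0.0199 [-0.15  0.01  1.87 -0.    1.27 -1.82]
```

Request:
apply_moves --commands '[0.14, 0.25, -0.2, 0, 0, 0.004, 0.5, 0, 0, -0.2, 0, 0, 0, 0.5, 0, 0, 0, 0, 0, 0, 0.5]'

```text
t: 18.23
tool_pos: [0.5164, -0.0236, 0.054]
orientation: [-0.163, 3.135, -0.005]
force: [0.8, 0.1, -1.8]
opening: 0.0196
```

```bash
python3 s.py;  python3 r.py 0.061 b scene; python3 - <<'E'
from h import *
# pier columns seen under the roof + roof edges: scene crop
p,d,m=cam("scene"); z=np.load("scene0.npz"); 
C0=z["C"]; M=(np.hypot(C0[...,0]-.641,C0[...,1]+.011)<.065)&(abs(C0[...,2]-.052)<.005)
n,l,st,ce=cv2.connectedComponentsWithStats(M.astype(np.uint8))
for i in range(1,n):
    if st[i,4]>3: print(ce[i].round(1),st[i,4])
for x,y in [(-30,-40),(0,-40),(30,-40),(-30,40),(0,40),(30,40)]:
    c,s=np.cos(.1047),np.sin(.1047); X=[.6407+(x*c-y*s)/1000,-.0109+(x*s+y*c)/1000,.052]; print(proj(m,X).round(1))
E
```

```text
18.225 [ 0.5164 -0.0236  0.054 ] yaw 5.95 z [ 0.003  -0.0032 -1.    ] Rv [-0.1629  3.1346 -0.0053] [ 0.8  0.1 -1.8] [0.03 0.03 0.  ] 0.0196 [-0.14  0.01  1.87 -0.    1.26 -1.82]
scene 625 z 0.067 rect [640.4  -3.4] [85.6 87. ] 3.77
slope deg [0.2419 0.0838]
[([0.6386, -0.0141, 0.0625], 0.92), ([0.7719, -0.33, 0.0031], 0.92), ([0.2893, -0.2526, -0.0007], 0.85), ([0.4111, -0.4573, -0.0002], 0.84)]
[298.9 232.3] 9
[304.1 237.9] 8
[271.1 239.9] 8
[309.5 244.6] 11
[276. 246.] 9
[281. 253.] 9
[272.  239.2]
[276.7 245.6]
[281.6 252.2]
[299.7 231.5]
[304.8 237.5]
[310.2 243.9]
```

```bash
sed -i 's/&(hsv\[...,2\]>110)//; s/<.012)/<.008)/' r.py; python3 r.py 0.0621 b2 scene
```

```text
scene 970 z 0.0672 rect [645.1 -12.2] [112.1 105.6] 5.98
slope deg [-0.7492 -0.158 ]
[([0.6387, -0.0109, 0.0631], 0.88), ([0.7723, -0.3298, -0.0007], 0.81), ([0.4149, -0.458, -0.0029], 0.67), ([0.2888, -0.2491, -0.0032], 0.58)]
```

Request:
apply_moves --commands '[-0.1, -0.03, -0.2, 0, 0, 0, 0.5, 0, 0, -0.2, 0, 0, 0, 0.5, 0, 0, -0.2, 0, 0, 0, 0.5]'

```text
t: 18.85
tool_pos: [0.5155, -0.0241, 0.0479]
orientation: [-0.162, 3.134, -0.005]
force: [-0.5, 0.1, -2.1]
opening: 0.0196
```

```bash
python3 s.py
```

```text
18.85 [ 0.5155 -0.0241  0.0479] yaw 5.93 z [ 0.0034 -0.0033 -1.    ] Rv [-0.1624  3.1341 -0.0054] [-0.5  0.1 -2.1] [0.02 0.05 0.05] 0.0196 [-0.14  0.02  1.88 -0.    1.24 -1.82]
```

Right on target (0.5155, -0.0241, 5.93°). I'll set it down slowly.

Request:
apply_moves --commands '[0, 0, -0.12, 0, 0, 0, 0.5, 0, 0, -0.12, 0, 0, 0, 0.5, 0, 0, -0.12, 0, 0, 0, 0.5, 0, 0, -0.12, 0, 0, 0, 0.5, 0, 0, -0.15, 0, 0, 0, 0.5, 0, 0, -0.3, 0, 0, 0, 0.5, 0, 0, -0.3, 0, 0, 0, 0.5, 0, 0, 0, 0, 0, 0, 0.5]'

```text
t: 19.85
tool_pos: [0.5154, -0.0241, 0.0345]
orientation: [-0.162, 3.134, -0.005]
force: [-0.5, -0.0, -1.0]
opening: 0.0195
```

```bash
python3 s.py; python3 r.py 0.052 c scene
```

```text
19.85 [ 0.5154 -0.0241  0.0345] yaw 5.93 z [ 0.0032 -0.0032 -1.    ] Rv [-0.1623  3.1343 -0.0053] [-0.5 -0.  -1. ] [ 0.    0.08 -0.06] 0.0195 [-0.14  0.04  1.88 -0.    1.22 -1.82]
scene 879 z 0.0567 rect [641.8 -13.3] [ 89.6 105.7] 5.82
slope deg [-0.3406  0.1221]
[([0.7727, -0.3314, 0.0037], 0.74), ([0.288, -0.2519, -0.0024], 0.66), ([0.4127, -0.4593, -0.001], 0.56), ([0.6406, -0.0109, 0.0534], 0.55), ([0.5911, 0.2829, 0.001], 0.49)]
```

View pics/r_scene_c.png

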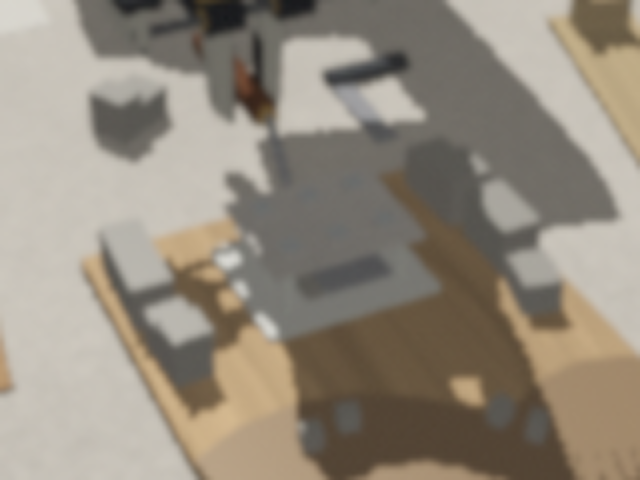

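The roof is seated, with the blade free beneath it. I'll withdraw straight back along the hall axis.

Request:
apply_moves --commands '[-1, -0.1, 0, 0, 0, 0, 0.5, -1.5, -0.16, 0, 0, 0, 0, 0.5, -1.5, -0.16, 0, 0, 0, 0, 0.5, -1, -0.1, 0, 0, 0, 0, 0.5]'

```text
t: 20.45
tool_pos: [0.4632, -0.0295, 0.035]
orientation: [-0.163, 3.134, -0.006]
force: [-0.4, -0.5, -1.3]
opening: 0.0196
```

```bash
python3 s.py
```

```text
20.45 [ 0.4632 -0.0295  0.035 ] yaw 5.95 z [ 0.0037 -0.0034 -1.    ] Rv [-0.163   3.1339 -0.0057] [-0.4 -0.5 -1.3] [ 0.02  0.1  -0.03] 0.0196 [-0.17 -0.11  2.02 -0.    1.22 -1.85]
```

Request:
apply_moves --commands '[-1.4, -0.15, 0, 0, 0, 0, 0.5, -1.6, -0.17, 0, 0, 0, 0, 0.5, -1.6, -0.17, 0, 0, 0, 0, 0.5, -1.6, -0.17, 0, 0, 0, 0, 0.5, -0.8, -0.08, 0, 0, 0, 0, 0.5, 0, 0, 0, 0, 0, 0, 0.5]'

```text
t: 21.2
tool_pos: [0.3897, -0.0373, 0.0354]
orientation: [-0.162, 3.132, -0.007]
force: [0.1, 0.5, -0.3]
opening: 0.0194
```

```bash
python3 s.py; python3 r.py 0.052 d scene; sed -n 1,3p r.py >/dev/null; python3 - <<'E'
from h import *
for n in ("top","scene"):
    p,d,m=cam(n); C=cloud(d,m); sat=cv2.cvtColor(p,cv2.COLOR_BGR2HSV)[...,1]
    M=(np.hypot(C[...,0]-.641,C[...,1]+.011)<.085)&(abs(C[...,2]-.056)<.012)&(d>0)&(sat<80)
    P=C[M]; a=cv2.minAreaRect((P[:,:2]*1000).astype(np.float32)); print(n,len(P),np.median(P[:,2]).round(4),np.round(a[0],1),np.round(a[1],1),round(a[2],2))
E
```

```text
21.2 [ 0.3897 -0.0373  0.0354] yaw 5.93 z [ 0.006  -0.0039 -1.    ] Rv [-0.1621  3.1316 -0.0066] [ 0.1  0.5 -0.3] [0.01 0.03 0.01] 0.0194 [-0.22 -0.34  2.22 -0.    1.26 -1.9 ]
top 1192 0.0568 [620.4 -11. ] [126.1 104. ] 6.2
scene 911 0.0565 [621.6 -14.4] [128.9 105.7] 5.46Traceback (most recent call last):
  File "r.py", line 13, in <module>
    c=max(cv2.findContours(cv2.morphologyEx(M.astype(np.uint8),cv2.MORPH_OPEN,np.ones((3,3))),0,cv2.CHAIN_APPROX_NONE)[0],key=cv2.contourArea)[:,0].astype(float)
      ~~~^^^^^^^^^^^^^^^^^^^^^^^^^^^^^^^^^^^^^^^^^^^^^^^^^^^^^^^^^^^^^^^^^^^^^^^^^^^^^^^^^^^^^^^^^^^^^^^^^^^^^^^^^^^^^^^^^^^^^^^^^^^^^^^^^^^^^
ValueError: max() iterable argument is empty
```

The blade is clear, and the top view puts the roof at y = -11 mm, yaw 6.2°. I'll lift and return the spatula.

Request:
apply_moves --commands '[0, 0, 3, 0, 0, 0, 0.5, 0, 0, 4, 0, 0, 0, 0.5, 0, 0, 4, 0, 0, 0, 0.5, 0.8, 3, 0.3, 0, 0, -0.03, 0.5, 0.8, 3.5, 0, 0, 0, -0.035, 0.5, 0.8, 3.5, 0, 0, 0, -0.035, 0.5, 0.8, 3.5, 0, 0, 0, -0.035, 0.5, 0.8, 3.5, 0, 0, 0, -0.035, 0.5]'

```text
t: 22.35
tool_pos: [0.4343, 0.137, 0.1534]
orientation: [0.118, 3.131, -0.006]
force: [1.2, 0.3, -1.1]
opening: 0.0198
```

```bash
python3 s.py
```

```text
22.35 [0.4343 0.137  0.1534] yaw -4.32 z [ 0.0079 -0.0042 -1.    ] Rv [ 0.1182  3.1313 -0.0061] [ 1.2  0.3 -1.1] [ 0.02  0.   -0.01] 0.0198 [ 0.2  -0.26  1.93 -0.01  1.47 -1.3 ]
```

Request:
apply_moves --commands '[0.6, 3.2, 0, 0, 0.005, -0.013, 0.5, 0.6, 3.2, 0, 0, 0, -0.013, 0.5, 0.6, 3.2, 0, 0, 0, -0.013, 0.5, 0.6, 3, 0, 0, 0, -0.013, 0.5, 0.4, 2, 0, 0, 0, -0.007, 0.5, 0.2, 0.8, 0, 0, 0, 0, 0.5, 0, 0, 0, 0, 0, 0, 0.5]'

```text
t: 23.22
tool_pos: [0.4667, 0.3006, 0.1514]
orientation: [0.207, 3.134, -0.008]
force: [-0.3, -0.2, -0.8]
opening: 0.0197
```

```bash
python3 s.py; python3 k.py sc9
```

```text
23.225 [0.4667 0.3006 0.1514] yaw -7.56 z [ 9.0e-04 -4.9e-03 -1.0e+00] Rv [ 0.207   3.1336 -0.0075] [-0.3 -0.2 -0.8] [0.03 0.09 0.03] 0.0197 [ 0.48  0.03  1.66 -0.    1.45 -0.95]
along 0.081 56 z-Tz 0.0088 lat -0.0022
along 0.099 55 z-Tz 0.0085 lat -0.0023
along 0.117 48 z-Tz 0.0084 lat -0.0034
along 0.135 57 z-Tz 0.0086 lat -0.0008
along 0.153 60 z-Tz 0.0085 lat -0.003
along 0.171 64 z-Tz 0.0086 lat -0.0019
spatula [([0.5925, 0.2786, 0.1552], 0.77), ([0.4654, 0.2983, 0.201], 0.56)]
roof [([0.4099, -0.4577, -0.0004], 0.95), ([0.7769, -0.3281, 0.0012], 0.95), ([0.6362, -0.0125, 0.0561], 0.57), ([0.2889, -0.252, -0.0019], 0.56)]
spatula_grip [([0.4624, 0.2985, 0.1992], 0.75)]
```

Request:
apply_moves --commands '[0.12, 0.42, -3, 0.002, 0, -0.008, 0.5, 0, 0, -4, 0, 0, 0, 0.5, 0, 0, -3, 0, 0, 0, 0.5, 0, 0, -1.5, 0, 0, 0, 0.5, 0, 0, -0.5, 0, 0, 0, 0.5, 0, 0, 0, 0, 0, 0, 0.5]'

```text
t: 24.18
tool_pos: [0.4705, 0.3018, 0.0325]
orientation: [0.228, 3.126, 0.001]
force: [0.4, -0.3, -0.2]
opening: 0.0192
```

```bash
python3 s.py
```

```text
24.175 [0.4705 0.3018 0.0325] yaw -8.35 z [ 7.4e-03 -1.0e-04 -1.0e+00] Rv [2.2810e-01 3.1259e+00 7.0000e-04] [ 0.4 -0.3 -0.2] [-0.04  0.05  0.02] 0.0192 [ 0.48  0.15  1.77 -0.    1.22 -0.94]
```

Request:
apply_moves --commands '[-0.25, 0.3, -0.8, -0.003, 0.005, 0.004, 0.5, 0, 0, -0.7, 0, 0, 0, 0.5, 0, 0, 0, 0, 0, 0, 0.5]'

```text
t: 24.55
tool_pos: [0.4696, 0.3061, 0.0191]
orientation: [0.221, 3.128, -0.001]
force: [-0.2, 0.3, -1.1]
opening: 0.0194
```

```bash
python3 s.py
```

```text
24.55 [0.4696 0.3061 0.0191] yaw -8.09 z [ 0.0057 -0.0012 -1.    ] Rv [ 2.213e-01  3.128e+00 -1.300e-03] [-0.2  0.3 -1.1] [-0.02  0.11 -0.04] 0.0194 [ 0.49  0.17  1.77 -0.    1.2  -0.94]
```

Request:
apply_moves --commands '[-0.17, -0.12, -0.5, -0.002, 0.003, 0.002, 0.5, 0, 0, -0.5, 0, 0, 0, 0.5, 0, 0, -0.4, 0, 0, 0, 0.5, 0, 0, 0, 0, 0, 0, 0.5]'

```text
t: 25.05
tool_pos: [0.4678, 0.3048, 0.0043]
orientation: [0.218, 3.131, -0.005]
force: [0.4, -0.1, -1.7]
opening: 0.0196
```

```bash
python3 s.py
```

```text
25.05 [0.4678 0.3048 0.0043] yaw -7.96 z [ 0.0026 -0.0033 -1.    ] Rv [ 0.2179  3.1311 -0.0049] [ 0.4 -0.1 -1.7] [-0.01  0.07  0.02] 0.0196 [ 0.49  0.19  1.78 -0.    1.17 -0.94]
```

Request:
apply_moves --commands '[0, 0, -0.2, 0, 0, 0, 0.5, 0, 0, -0.15, 0, 0, 0, 0.5, 0, 0, -0.08, 0, 0, 0, 0.5]'

```text
t: 25.42
tool_pos: [0.4682, 0.305, 0.0001]
orientation: [0.218, 3.131, -0.004]
force: [0.0, 0.5, -2.0]
opening: 0.0194
```

```bash
python3 s.py
```

```text
25.425 [4.682e-01 3.050e-01 1.000e-04] yaw -7.97 z [ 0.0032 -0.003  -1.    ] Rv [ 0.2181  3.1306 -0.0043] [ 0.   0.5 -2. ] [0.01 0.04 0.01] 0.0194 [ 0.49  0.2   1.78 -0.    1.16 -0.94]
```

Request:
apply_moves --commands '[0, 0, -0.07, 0, 0, 0, 0.5, 0, 0, -0.05, 0, 0, 0, 0.5]'

```text
t: 25.68
tool_pos: [0.4682, 0.305, -0.0003]
orientation: [0.218, 3.131, -0.004]
force: [-4.6, -2.2, 6.6]
opening: 0.0195
```

```bash
python3 s.py
```

```text
25.675 [ 4.682e-01  3.050e-01 -3.000e-04] yaw -7.97 z [ 0.0031 -0.0031 -1.    ] Rv [ 0.218   3.1307 -0.0045] [-4.6 -2.2  6.6] [-0.3   0.73  0.05] 0.0195 [ 0.49  0.2   1.78 -0.    1.16 -0.94]
```

Contact at 6.6 N, so the blade is on the board. I'll open to 6 cm.

Request:
apply_moves --commands '[0, 0, 0, 0, 0, 0, 3, 0, 0, 0, 0, 0, 0, 6, 0, 0, 0, 0, 0, 0, 6, 0, 0, 0, 0, 0, 0, 6, 0, 0, 0, 0, 0, 0, 6]' --squeeze 20

```text
t: 26.3
tool_pos: [0.4689, 0.3053, -0.0001]
orientation: [0.218, 3.129, -0.003]
force: [0.9, -0.4, -0.1]
opening: 0.059
```

```bash
python3 s.py
```

```text
26.3 [ 4.689e-01  3.053e-01 -1.000e-04] yaw -7.97 z [ 0.0046 -0.0024 -1.    ] Rv [ 0.2179  3.1293 -0.0032] [ 0.9 -0.4 -0.1] [ 0.02  0.   -0.02] 0.059 [ 0.49  0.2   1.78 -0.    1.16 -0.94]
```

Now straight up, then over for a wrist look at the spatula and at the roof.

Request:
apply_moves --commands '[0, 0, 1, 0, 0, 0, 6, 0, 0, 3, 0, 0, 0, 6, 0, 0, 5, 0, 0, 0, 6, 0, 0, 5, 0, 0, 0, 6, 0, 0, 4, 0, 0, 0, 6, 0, 0, 0, 0, 0, 0, 6]'

```text
t: 27.05
tool_pos: [0.4675, 0.3046, 0.1888]
orientation: [0.218, 3.128, -0.002]
force: [-0.1, -0.4, -0.6]
opening: 0.0601
```

```bash
python3 s.py; python3 c.py 8 spatula_grip; sed 's/w1.npz/w8.npz/' d.py > d8.py; python3 d8.py
```

```text
27.05 [0.4675 0.3046 0.1888] yaw -7.97 z [ 0.0055 -0.0019 -1.    ] Rv [ 2.1780e-01  3.1284e+00 -2.3000e-03] [-0.1 -0.4 -0.6] [0.02 0.01 0.03] 0.0601 [ 0.49  0.01  1.61 -0.    1.51 -0.94]
27.05 [0.4675 0.3046 0.1888] 0.060129687652058054 [-0.1395 -0.4231 -0.5762]
[[-0.9903  0.1386  0.0055]
 [ 0.1386  0.9904 -0.0019]
 [-0.0057 -0.0011 -1.    ]]
[ 0.4886  0.014   1.6134 -0.0042  1.5102 -0.9429]
cam [0.3955 0.3144 0.3832] [ 0.2628 -0.0381 -0.9641]
spatula_grip []
3022 0.06017607340991703 0.056967379222751566
(450.43408203125, 312.7791442871094) (35.596099853515625, 120.60322570800781) 84.52574157714844
((449.97216796875, 306.83074951171875), (18.99150276184082, 120.4136734008789), 82.08098602294922)
[0.4459 0.3074] -7.932594489709835
rest 90 245 319 [0.3793 0.2817 0.006 ] [0.3893 0.3528 0.006 ]
rest 180 247 316 [0.4661 0.2693 0.006 ] [0.4761 0.3399 0.006 ]
rest 220 248 315 [0.5084 0.2633 0.006 ] [0.5184 0.334  0.006 ]
blade 250 260 303 [0.5428 0.2708 0.008 ] [0.5493 0.3173 0.008 ]
blade 270 261 303 [0.5659 0.2683 0.008 ] [0.5724 0.3145 0.008 ]
blade 300 261 302 [0.6017 0.2627 0.008 ] [0.6082 0.3089 0.008 ]
blade rear [0.5371 0.2878 0.008 ] 243
```

View pics/w8.png

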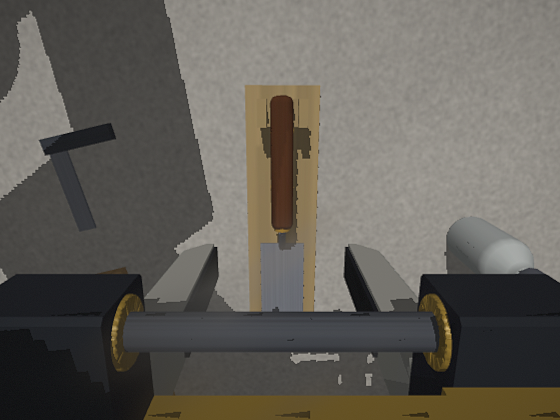

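The spatula lies as found: handle in the notch, within about 1 mm of where it was. Last check is the roof, from close by.

Request:
apply_moves --commands '[2.4, -3.9, 0.1, 0, 0, 0.031, 6, 2.4, -3.9, 0.1, 0, 0, 0.031, 6, 2.4, -3.9, 0.1, 0, 0, 0.031, 6, 2.4, -3.9, 0.1, 0, 0, 0.031, 6, 2.4, -3.9, 0.1, 0, 0, 0.031, 6, 2.4, -3.9, 0.1, 0, 0, 0.031, 6, 2.4, -3.9, 0.1, 0, 0, 0.031, 6, 2, -3, 0.1, 0, 0, 0.031, 6]'

```text
t: 28.15
tool_pos: [0.6473, -0.008, 0.1754]
orientation: [0.191, -3.111, 0.012]
force: [-0.1, 0.2, 0.2]
opening: 0.0602
```

```bash
python3 s.py; python3 c.py 9 roof; python3 - <<'E'
from h import *
np.set_printoptions(precision=4,suppress=True)
z=np.load("w9.npz");p=z["p"];C=z["C"];K=z["K"];R=z["R"];t=z["t"]
sat=cv2.cvtColor(p,cv2.COLOR_BGR2HSV)[...,1]
M=((np.hypot(C[...,0]-.641,C[...,1]+.011)<.085)&(C[...,2]>.047)&(C[...,2]<.068)&(sat<70)).astype(np.uint8); M[262:]=0
c=max(cv2.findContours(M,0,cv2.CHAIN_APPROX_NONE)[0],key=cv2.contourArea)[:,0].astype(float)
D=np.c_[c,np.ones(len(c))]@np.linalg.inv(K).T@R; o=-R.T@t; X=(o+D*((.056-o[2])/D[:,2])[:,None])[:,:2]
print(cv2.minAreaRect((X*1000).astype(np.float32)), "rows",c[:,1].min(),c[:,1].max(),"z",np.median(C[M>0][:,2]))
A=C[M>0]; print("slope deg",np.degrees(np.linalg.lstsq(np.c_[A[:,:2]-A[:,:2].mean(0),np.ones(len(A))],A[:,2],rcond=None)[0][:2]))
E
```

```text
28.15 [ 0.6473 -0.008   0.1754] yaw 7.03 z [-0.0241 -0.0094 -0.9997] Rv [ 0.1911 -3.1111  0.0124] [-0.1  0.2  0.2] [ 0.08 -0.01  0.05] 0.0602 [-0.08  0.29  1.33 -0.01  1.54 -1.78]
28.15 [ 0.6473 -0.008   0.1754] 0.06016559387635321 [-0.0599  0.2096  0.2266]
[[-0.9922 -0.1224 -0.0241]
 [-0.1222  0.9925 -0.0094]
 [ 0.025  -0.0064 -0.9997]]
[-0.0843  0.2906  1.3333 -0.0114  1.5409 -1.7773]
cam [ 0.581  -0.0154  0.372 ] [ 0.2348  0.0223 -0.9718]
roof [([0.6424, -0.0071, 0.0549], 0.91)]
((641.1703491210938, -11.09383773803711), (84.4269027709961, 104.22394561767578), 6.012460708618164) rows 137.0 235.0 z 0.056920794280626574
slope deg [ 0.1278 -0.0201]
```

View pics/w9.png

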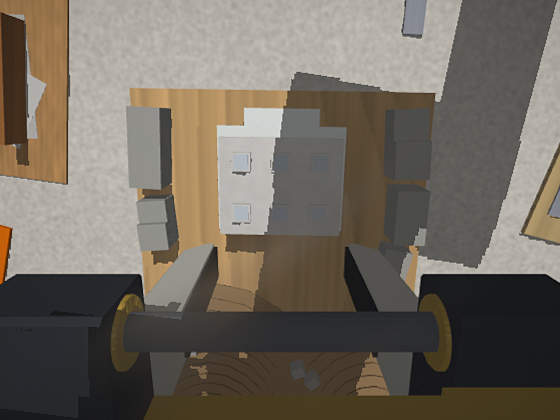

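The roof is within 0.6 mm and 0.1° of the hall, level, with the gripper clear. Handing in.

```bash
python3 -c "
from plant import *
print(close_job())"
```

```text
the job is handed in; nothing more can be done
None
```

The roof is on the six piers of the hall and the spatula is back on its rest. I handed the job in at about 28 s of the 72 s allowed.

**What I did:** I slid the blade under the roof between the battens, lifted it level and carried it to the hall. After lowering it onto the piers, I drew the blade straight back out and laid the spatula down with its handle end in the notch.

**Last checks (wrist camera):**
- **Roof:** centre at (641.2, -11.1) mm with yaw 6.0°. The hall measured (640.7, -10.9) mm and 6.0°. Any tilt is below 0.2°, and the height is as expected.
- **Spatula:** within about 1 mm and 0.1° of how I found it. The highest force I read was about 8 N, when the blade touched the board.
- **Gripper:** open and clear of everything.

**What disagreed:**
- **Finger height:** the finger ends sit about 29 mm above the reported TCP height. My first grasp therefore closed on air just above the handle without touching it. I corrected for this and took the grip again.
- **Scene camera:** its positions differed from the wrist camera's by up to about 4 mm. I relied on the wrist camera and the measured arm motion.

I did not measure the bystanders again at the end. I saw no contact with any of them, and those visible in the last pictures looked undisturbed.

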